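# Load brass drums into a brushing machine with a folding crank

## Task

Swing the folding crank handle on the machine's hand wheel up until it latches upright, then crank the slide fully out from under the guard and, keeping it out, press every brass drum from the blue mat right down to the bottom of a pocket of its own in the slide. Then crank the slide fully back in with the drums in it, and fold the crank handle down flat again so that it locks the wheel. Leave the other things on the bench where they are.

Things in the scene. Friction and masses are not known exactly. Their poses are not given: they have to be found in the camera images.
- blank0_center (a point): Plain squat brass drum (spring barrel), diameter 32 mm, 24 mm tall, about 160 g, standing on end on the 2 mm thick blue mat left of the machine. Point: its centre, 12 mm above its foot; z along its axis. Both ends are alike. It may be absent.
- blank1_center (a point): Plain squat brass drum (spring barrel), diameter 32 mm, 24 mm tall, about 160 g, standing on end on the 2 mm thick blue mat left of the machine. Point: its centre, 12 mm above its foot; z along its axis. Both ends are alike. It may be absent.
- blank2_center (a point): Plain squat brass drum (spring barrel), diameter 32 mm, 24 mm tall, about 160 g, standing on end on the 2 mm thick blue mat left of the machine. Point: its centre, 12 mm above its foot; z along its axis. Both ends are alike. It may be absent.
- blank3_center (a point): Plain squat brass drum (spring barrel), diameter 32 mm, 24 mm tall, about 160 g, standing on end on the 2 mm thick blue mat left of the machine. Point: its centre, 12 mm above its foot; z along its axis. Both ends are alike. It may be absent.
- pocket0 (a point): Blind round pocket 1 of 4, in a row 52 mm apart in the steel slide: diameter 33.6 mm, 9 mm deep, flat bottom, no chamfer. Point: centre of the mouth, level with the slide's top (62 mm above the table); moves with the slide; x points along the travel into the machine, z up. A seated drum stands 15 mm proud, its centre 3 mm above this point. Any drum fits any pocket.
- pocket1 (a point): Blind round pocket 2 of 4, in a row 52 mm apart in the steel slide: diameter 33.6 mm, 9 mm deep, flat bottom, no chamfer. Point: centre of the mouth, level with the slide's top (62 mm above the table); moves with the slide; x points along the travel into the machine, z up. A seated drum stands 15 mm proud, its centre 3 mm above this point. Any drum fits any pocket.
- pocket2 (a point): Blind round pocket 3 of 4, in a row 52 mm apart in the steel slide: diameter 33.6 mm, 9 mm deep, flat bottom, no chamfer. Point: centre of the mouth, level with the slide's top (62 mm above the table); moves with the slide; x points along the travel into the machine, z up. A seated drum stands 15 mm proud, its centre 3 mm above this point. Any drum fits any pocket.
- pocket3 (a point): Blind round pocket 4 of 4, in a row 52 mm apart in the steel slide: diameter 33.6 mm, 9 mm deep, flat bottom, no chamfer. Point: centre of the mouth, level with the slide's top (62 mm above the table); moves with the slide; x points along the travel into the machine, z up. A seated drum stands 15 mm proud, its centre 3 mm above this point. Any drum fits any pocket.
- slide (a joint): Travel of the slide out of the machine towards the operator (m): 0 fully in, its pockets under the fixed clear guard (roof top 110 mm above the table); 0.12 fully out, its pockets 70 mm in front of the guard and open from above. Driven only by the hand wheel, 60 mm a turn.
- wheel (a joint): Angle of the hand wheel (rad), counter-clockwise from above: 0 home stop (slide in), 12.57 (two turns) the other stop (slide out). Stays where left; turning takes 2 to 5 N at the handle. At home with the crank folded, a pin on the crank stands in a fixed fork and locks the wheel; it is clear with the crank raised past 0.8 rad. It folds into the fork with the wheel within 0.04 rad of home.
- crank (a joint): Angle of the folding crank handle about its hinge (rad): 0 folded flat across the wheel, 1.57 upright and latched. A spring detent holds it at both ends, with a hump half-way (0.8 rad): pushing it over takes about 4 N at the grip, then it snaps home. Latched, it still gives a little, springily (up to 1.75).
- wheel_center (a point): Point on the vertical axis of the hand wheel (black rim, outer diameter 136 mm, on a grey gearbox at the right of the machine), at the height of the crank's hinge, 104 mm above the table; hub top and rim lie at least 20 mm lower.
- crank_hinge (a point): Hinge of the crank, between two cheeks (27 mm over the outsides), 70 mm from the wheel's axis and level with wheel_center; goes round with the wheel. At home it is on the operator's side. Its axis is level and tangential to the wheel: folded, the handle points from here across the wheel's axis; upright, it points up.
- crank_grip (a point): Point to grip, on the axis of the crank's black round handle, 74 mm from the hinge. The handle is a sleeve, 20 mm in diameter, 28 to 98 mm from the hinge, spinning freely about its own axis, so it can be carried round without turning the hand. Folded, its axis is 104 mm above the table, 22 mm above the hub; upright this point is 178 mm up. x points from hinge to free end.
- oiler: Bystander: white plastic oil bottle, diameter 44 mm, 110 mm tall; origin under its foot.
- cup: Bystander: open steel cup, 72 mm wide, 80 mm tall; origin under its foot.
- ring_gauge: Bystander: flat steel ring, 64 mm wide, 16 mm thick; origin under its centre.
- driver: Bystander: screwdriver lying to the right of the hand wheel's gearbox; origin near its middle, x along it.
- plates: Bystander: pile of brass clock plates, 71 x 52 x 16 mm; origin under its centre.
- carton: Bystander: closed cardboard box, 70 x 60 x 50 mm; origin under its centre.
There are look-alikes about, which are no part of the job. What is shaped like the part that bears blank1_center but turquoise is not meant.

How it is judged:
On the way, in this order (a step that is already met when the one before it is completed fails the run):
1. the crank handle is up and latched, the wheel still at home (value of joint crank above 1.4 rad and value of joint wheel below 0.5 rad), for 0.2 s.
2. the slide is cranked fully out (within 5 mm) with the crank still upright (value of joint slide above 0.115 m and value of joint crank above 1.2 rad), for 0.2 s.
3. every drum is down at the bottom of a pocket, upright, with the slide out (within 10 mm) (((horizontal distance between blank0_center and pocket0 below 0.003 m and z of blank0_center in the frame of pocket0 below 0.0045 m) or (horizontal distance between blank0_center and pocket1 below 0.003 m and z of blank0_center in the frame of pocket1 below 0.0045 m) or (horizontal distance between blank0_center and pocket2 below 0.003 m and z of blank0_center in the frame of pocket2 below 0.0045 m) or (horizontal distance between blank0_center and pocket3 below 0.003 m and z of blank0_center in the frame of pocket3 below 0.0045 m)) and angle between the z axis of each of blank0_center, blank1_center, blank2_center, blank3_center and the z axis of pocket0, either way round below 0.1 rad and ((horizontal distance between blank1_center and pocket0 below 0.003 m and z of blank1_center in the frame of pocket0 below 0.0045 m) or (horizontal distance between blank1_center and pocket1 below 0.003 m and z of blank1_center in the frame of pocket1 below 0.0045 m) or (horizontal distance between blank1_center and pocket2 below 0.003 m and z of blank1_center in the frame of pocket2 below 0.0045 m) or (horizontal distance between blank1_center and pocket3 below 0.003 m and z of blank1_center in the frame of pocket3 below 0.0045 m)) and ((horizontal distance between blank2_center and pocket0 below 0.003 m and z of blank2_center in the frame of pocket0 below 0.0045 m) or (horizontal distance between blank2_center and pocket1 below 0.003 m and z of blank2_center in the frame of pocket1 below 0.0045 m) or (horizontal distance between blank2_center and pocket2 below 0.003 m and z of blank2_center in the frame of pocket2 below 0.0045 m) or (horizontal distance between blank2_center and pocket3 below 0.003 m and z of blank2_center in the frame of pocket3 below 0.0045 m)) and ((horizontal distance between blank3_center and pocket0 below 0.003 m and z of blank3_center in the frame of pocket0 below 0.0045 m) or (horizontal distance between blank3_center and pocket1 below 0.003 m and z of blank3_center in the frame of pocket1 below 0.0045 m) or (horizontal distance between blank3_center and pocket2 below 0.003 m and z of blank3_center in the frame of pocket2 below 0.0045 m) or (horizontal distance between blank3_center and pocket3 below 0.003 m and z of blank3_center in the frame of pocket3 below 0.0045 m)) and linear speed of each of blank0, blank1, blank2, blank3 below 0.02 m/s and value of joint slide above 0.11 m), for 0.3 s.
4. the slide is cranked back in (within 4 mm) with the crank upright and every drum in its pocket (((horizontal distance between blank0_center and pocket0 below 0.003 m and z of blank0_center in the frame of pocket0 below 0.0045 m) or (horizontal distance between blank0_center and pocket1 below 0.003 m and z of blank0_center in the frame of pocket1 below 0.0045 m) or (horizontal distance between blank0_center and pocket2 below 0.003 m and z of blank0_center in the frame of pocket2 below 0.0045 m) or (horizontal distance between blank0_center and pocket3 below 0.003 m and z of blank0_center in the frame of pocket3 below 0.0045 m)) and angle between the z axis of each of blank0_center, blank1_center, blank2_center, blank3_center and the z axis of pocket0, either way round below 0.1 rad and ((horizontal distance between blank1_center and pocket0 below 0.003 m and z of blank1_center in the frame of pocket0 below 0.0045 m) or (horizontal distance between blank1_center and pocket1 below 0.003 m and z of blank1_center in the frame of pocket1 below 0.0045 m) or (horizontal distance between blank1_center and pocket2 below 0.003 m and z of blank1_center in the frame of pocket2 below 0.0045 m) or (horizontal distance between blank1_center and pocket3 below 0.003 m and z of blank1_center in the frame of pocket3 below 0.0045 m)) and ((horizontal distance between blank2_center and pocket0 below 0.003 m and z of blank2_center in the frame of pocket0 below 0.0045 m) or (horizontal distance between blank2_center and pocket1 below 0.003 m and z of blank2_center in the frame of pocket1 below 0.0045 m) or (horizontal distance between blank2_center and pocket2 below 0.003 m and z of blank2_center in the frame of pocket2 below 0.0045 m) or (horizontal distance between blank2_center and pocket3 below 0.003 m and z of blank2_center in the frame of pocket3 below 0.0045 m)) and ((horizontal distance between blank3_center and pocket0 below 0.003 m and z of blank3_center in the frame of pocket0 below 0.0045 m) or (horizontal distance between blank3_center and pocket1 below 0.003 m and z of blank3_center in the frame of pocket1 below 0.0045 m) or (horizontal distance between blank3_center and pocket2 below 0.003 m and z of blank3_center in the frame of pocket2 below 0.0045 m) or (horizontal distance between blank3_center and pocket3 below 0.003 m and z of blank3_center in the frame of pocket3 below 0.0045 m)) and value of joint slide below 0.004 m and value of joint crank above 1.2 rad), for 0.2 s.
At the end, for the whole second after the job is handed in: Every drum present stands upright in a pocket of its own, within 3 mm of its centre and within 1.5 mm of the bottom; the slide is in within 4 mm; the crank is folded to within 0.15 rad (((horizontal distance between blank0_center and pocket0 below 0.003 m and z of blank0_center in the frame of pocket0 below 0.0045 m) or (horizontal distance between blank0_center and pocket1 below 0.003 m and z of blank0_center in the frame of pocket1 below 0.0045 m) or (horizontal distance between blank0_center and pocket2 below 0.003 m and z of blank0_center in the frame of pocket2 below 0.0045 m) or (horizontal distance between blank0_center and pocket3 below 0.003 m and z of blank0_center in the frame of pocket3 below 0.0045 m)) and angle between the z axis of each of blank0_center, blank1_center, blank2_center, blank3_center and the z axis of pocket0, either way round below 0.1 rad and ((horizontal distance between blank1_center and pocket0 below 0.003 m and z of blank1_center in the frame of pocket0 below 0.0045 m) or (horizontal distance between blank1_center and pocket1 below 0.003 m and z of blank1_center in the frame of pocket1 below 0.0045 m) or (horizontal distance between blank1_center and pocket2 below 0.003 m and z of blank1_center in the frame of pocket2 below 0.0045 m) or (horizontal distance between blank1_center and pocket3 below 0.003 m and z of blank1_center in the frame of pocket3 below 0.0045 m)) and ((horizontal distance between blank2_center and pocket0 below 0.003 m and z of blank2_center in the frame of pocket0 below 0.0045 m) or (horizontal distance between blank2_center and pocket1 below 0.003 m and z of blank2_center in the frame of pocket1 below 0.0045 m) or (horizontal distance between blank2_center and pocket2 below 0.003 m and z of blank2_center in the frame of pocket2 below 0.0045 m) or (horizontal distance between blank2_center and pocket3 below 0.003 m and z of blank2_center in the frame of pocket3 below 0.0045 m)) and ((horizontal distance between blank3_center and pocket0 below 0.003 m and z of blank3_center in the frame of pocket0 below 0.0045 m) or (horizontal distance between blank3_center and pocket1 below 0.003 m and z of blank3_center in the frame of pocket1 below 0.0045 m) or (horizontal distance between blank3_center and pocket2 below 0.003 m and z of blank3_center in the frame of pocket2 below 0.0045 m) or (horizontal distance between blank3_center and pocket3 below 0.003 m and z of blank3_center in the frame of pocket3 below 0.0045 m)) and linear speed of each of blank0, blank1, blank2, blank3 below 0.02 m/s and value of joint slide below 0.004 m and value of joint wheel below 0.3 rad and value of joint crank below 0.15 rad); the robot touches nothing.
It fails at once if another thing on the bench is shifted by more than 5 cm or knocked over (distance of any of oiler, cup, ring_gauge, driver, plates, carton from where it was at the start of the episode above 0.05 m or angle between any of oiler, cup's own z axis and vertical above 0.6 rad).
Of blank0, blank1, blank2, blank3 only 2 to 4 are there at a start; the rules pass over those that are not, and their reading is None.
At some moment in a run one of blank0, blank1, blank2, blank3 may be knocked a few centimetres aside while the robot is not near it.
Once in a run the grip may slacken for a moment while it holds something.
It also fails if it takes over 210 s, if anything falls off the work surface, if the arm or the gripper's body presses on something with over 40 N, if the wrist force passes 120 N, or if a joint passes its speed limit or range.

## Robot

A 6-joint arm with a two-finger parallel gripper is mounted at the origin on the work surface. World frame = base frame: x ahead of the robot, y to its left, z up, the work surface at z = 0. Lengths are in m, angles in rad, forces in N, time in s.
With the tool pointing down it reaches from about 0.35 to 0.925 m from the base axis. Payload 6.4 kg.
Tool frame: the origin (TCP) lies midway between the tips of the shut fingers; the grasp point (between the pads) lies 19 mm behind it; z points along the fingers, x is the direction in which the jaws open and shut, and the axes are right-handed (so a half turn about z gives the same grasp; the last joint's range is limited). The gripper opens to 94 mm and grips with 3 to 60 N. Pads are 16 mm wide; open, the fingers measure 119 mm over their backs; the gripper's body (75 mm by 177 mm) begins 78 mm behind the grasp point.
Start: joints at [-1.503, 0.245, 1.558, -0, 1.339, -0.174], TCP at [0.156, -0.631, 0.205] pointing down, gripper open.
Joint ranges: [-3.13, 3.13], [-1.02, 2.26], [0.13, 2.54], [-0.95, 4.09], [0.21, 2.88], [-2.74, 2.74]. Speed limits (rad/s): [2.57, 2.57, 3.14, 3.14, 3.14, 3.14].

## Interface

Orientations are given as a unit quaternion [w, x, y, z].
In Python, from workcell import arm gives the robot as it stands.
- The arm moves only by the shell command python3 -m handwheel 'ROWS' [OPENING]. ROWS is JSON, a list of rows, each a list of 4 numbers: the shift along the tool's x, y, z in mm, then the turn about the tool's z in rad. In form: [[x, y, z, yaw], ...]. A call has 1 to 5 rows; each row is the pose to reach, as a shift and turn from the pose commanded when the call began, along the tool's axes at that moment; what a row does not reach only later rows make up. A row lasts 1/10 s, in which the tool goes at most 50 mm and 8.59 degrees, less where a joint would pass 70% of its speed; a pose out of reach is approached as far as the arm can. A call with a gripper value outside its range is refused whole. OPENING is the opening, from -1 (shut) to 1 (fully open), so that 0 is half open, set as the call begins (- or left out, the last holds). The fingers move at their own pace and stop on an object; the grip force is fixed at half the most. Time passes only in rows, so rows that repeat a pose let the fingers close. It gives the time, the measured TCP pose, the force and the opening at its end, in the units of the state.
- arm.get_state(): the state, without advancing time (a new reading comes with each control period).
- arm.get_image(name): name is "scene" or "side" or "wrist"; returns (picture, depth): 480x640x3 uint8, red, green, blue; 480x640 float32, m along the optical axis (not along the pixel's ray), 0 where there is no reading.
- arm.calibration(name): a dict with "fx", "fy", "cx", "cy" (pixels), "distortion" ([k1, k2, p1, p2, k3] as OpenCV has them; the pictures are not rectified), "rvec" (rotation vector, rad) and "tvec" (3), from world to camera coordinates, as OpenCV has them. Camera axes: x right, y down, z forward; pixel columns grow to the right and rows downward; lengths in m; the calibration is good to about 2 mm. A picture is of the moment at which its call begins: read the wrist's pose just before it. calibration takes no time and is no camera call; for the wrist camera it gives the pose at the moment of the call.
- arm.close_job(): hands the job in, once; it reports no verdict.
The state is a dict: "clock": time; "qpos": joint angles; "qvel": joint speeds; "tau": joint torques, N m; "eef_pos": TCP position; "orientation": TCP orientation; "force": force on the tool from outside, world axes, zero at the start; "torque": the same for the moment, N m; "gripper_width": finger opening in m.
Only numpy, scipy, OpenCV 4.12 (cv2) and the standard library are available. Lean on these libraries where they do the work, as an engineer would, in place of code of your own. Each camera call takes 0.05 s, during which the arm holds its last target.

## Working session

There is one attempt and no reset: what is moved stays moved. The work goes in short steps, Python scripts to look and compute and a shell command to move; the robot and the scene stay as the last step left them, time stands still between calls to the robot, and variables do not carry over. Pictures are saved under pics/ and viewed, and the job is handed in when it is done.

```bash
ls; mkdir -p pics; cat > h.py <<'E'
import numpy as np, cv2
from workcell import arm
def save(n,im): cv2.imwrite(f'pics/{n}.png',im[:,:,::-1])
def K(c): return np.array([[c['fx'],0,c['cx']],[0,c['fy'],c['cy']],[0,0,1.]]),np.array(c['distortion'],float)
def ray(c,uv):
    k,d=K(c); p=cv2.undistortPoints(np.array(uv,float).reshape(-1,1,2),k,d).reshape(-1,2)
    R,_=cv2.Rodrigues(np.array(c['rvec'],float)); t=np.array(c['tvec'],float).ravel()
    return -R.T@t, np.c_[p,np.ones(len(p))]@R
def plane(c,uv,z):
    o,d=ray(c,uv); return o+d*((z-o[2])/d[:,2])[:,None]
def proj(c,P):
    k,d=K(c); return cv2.projectPoints(np.array(P,float).reshape(-1,1,3),np.array(c['rvec'],float),np.array(c['tvec'],float),k,d)[0].reshape(-1,2)
def cloud(c,dep):
    v,u=np.mgrid[0:dep.shape[0],0:dep.shape[1]]
    o,d=ray(c,np.c_[u.ravel(),v.ravel()]); return (o+d*dep.ravel()[:,None]).reshape(dep.shape+(3,))
E
python3 - <<'E'
from h import *
s=arm.get_state(); print(s)
for n in ['scene','side','wrist']:
    c=arm.calibration(n); im,d=arm.get_image(n); save(n+'0',im); np.savez(f'{n}0.npz',im=im,d=d); print(n,c)
E
```

```text
pics
{'clock': 0.0, 'qpos': array([-1.50311354e+00,  2.45803714e-01,  1.55897040e+00, -4.18610986e-05,
        1.33867263e+00, -1.74108340e-01]), 'qvel': array([-0.00081402,  0.00023972,  0.00214156, -0.00135493, -0.00096901,
       -0.00071035]), 'tau': array([ 2.02574761e-04, -4.15830195e+01, -3.14602482e+01,  6.85454020e-02,
        3.32463509e-02, -1.43923266e-04]), 'eef_pos': array([ 0.15558674, -0.6305072 ,  0.20437542]), 'orientation': array([-6.75843898e-04,  7.87226256e-01, -6.16663572e-01, -6.34872046e-04]), 'force': array([-0.42333079,  0.62375216, -0.72854037]), 'torque': array([-0.0578928 , -0.01204561,  0.0051281 ]), 'gripper_width': 0.09379942607072686}
scene {'fx': 456.0297439187981, 'fy': 456.0297439187981, 'cx': 315.9669486654682, 'cy': 229.91681820374396, 'distortion': array([-0.11595774,  0.        ,  0.        ,  0.        ,  0.        ]), 'rvec': array([ 1.06321939,  2.31946844, -1.11504175]), 'tvec': array([ 0.34659546, -0.19728804,  1.64448651])}
side {'fx': 469.81182146874335, 'fy': 469.81182146874335, 'cx': 321.1078003655391, 'cy': 237.89460244180506, 'distortion': array([0.04085216, 0.        , 0.        , 0.        , 0.        ]), 'rvec': array([ 0.72977314, -2.6143587 ,  1.11009613]), 'tvec': array([0.47998566, 0.25479042, 1.03370701])}
wrist {'fx': 413.46594242911146, 'fy': 413.46594242911146, 'cx': 315.6654946966676, 'cy': 235.87553100539122, 'distortion': array([0.00434302, 0.        , 0.        , 0.        , 0.        ]), 'rvec': array([-2.29046967,  1.79414975,  0.25692199]), 'tvec': array([-0.6494272 , -0.02958725,  0.39333944])}
```

View pics/scene0.png

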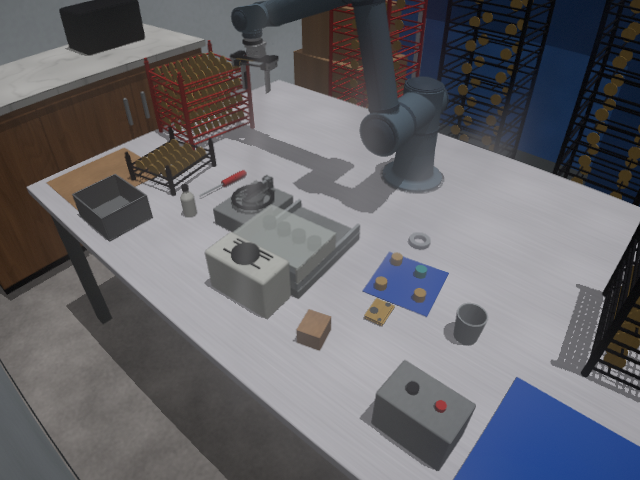

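View pics/side0.png

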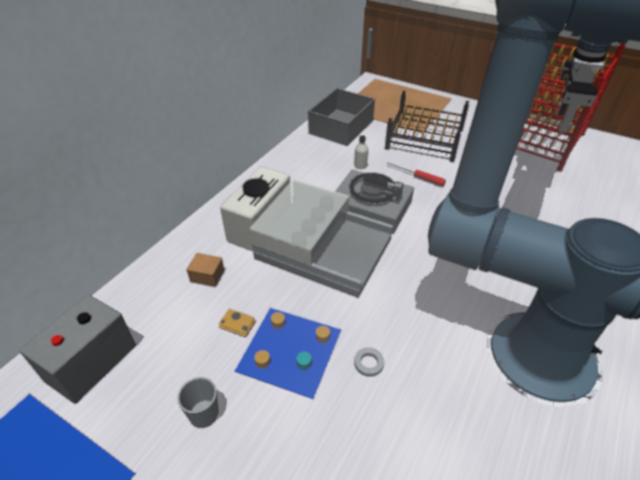

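View pics/wrist0.png

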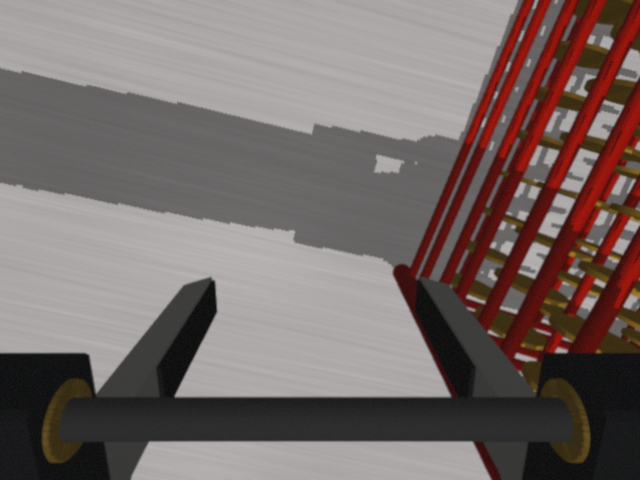

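The scene shows three brass drums, at about (397,258), (381,283) and (419,295), and a turquoise decoy at (421,271). The hand wheel is at (252,195), with the hinge on the right at (267,182). The gripper is hanging over the far right of the bench. I'll zoom in on the machine and take coordinates.

```bash
cat > crop.py <<'E'
import sys,cv2,numpy as np
n,x,y,w,h,o=sys.argv[1:]
im=np.load(n+'.npz')['im'][:,:,::-1]; x,y,w,h=map(int,(x,y,w,h))
f=min(800/w,600/h); cv2.imwrite(f'pics/{o}.png',cv2.resize(im[y:y+h,x:x+w],None,fx=f,fy=f,interpolation=cv2.INTER_CUBIC))
E
python3 crop.py scene0 190 160 200 150 sc1; python3 crop.py side0 220 150 220 165 si1
python3 - <<'E'
from h import *
for n in ['scene','side']:
    f=np.load(n+'0.npz'); im,d=f['im'],f['d']; c=arm.calibration(n); P=cloud(c,d)
    hsv=cv2.cvtColor(im,cv2.COLOR_RGB2HSV)
    x0=350 if n=='scene' else 230
    for nm,m in [('brass',(hsv[...,0]>8)&(hsv[...,0]<25)&(hsv[...,1]>90)&(hsv[...,2]>90)),('turq',(hsv[...,0]>80)&(hsv[...,0]<98)&(hsv[...,1]>90))]:
        m=m.astype(np.uint8)
        N,l,st,ce=cv2.connectedComponentsWithStats(m)
        for i in range(1,N):
            if st[i,4]>25:
                q=P[l==i]; q=q[np.isfinite(q).all(1)]
                p=np.median(q,0)
                if 0.3<p[0]<1 and abs(p[1])<.6 and p[2]>-.05: print(n,nm,ce[i].round(1),st[i,4],p.round(3), np.percentile(q[:,2],95).round(3))
    for u,v in ([(252,195),(267,182),(300,207),(357,230),(290,285)] if n=='scene' else [(375,187),(399,188)]): print(n,u,v,P[v,u].round(3))
E
```

```text
scene brass [381.2 280.8] 57 [0.538 0.234 0.027] 0.03
scene brass [419.6 292.1] 68 [0.508 0.332 0.026] 0.028
scene brass [379.8 310.9] 329 [0.615 0.287 0.016] 0.019
scene turq [421.  268.4] 67 [0.43  0.29  0.027] 0.029
scene 252 195 [ 0.54  -0.251  0.084]
scene 267 182 [ 0.477 -0.248  0.102]
scene 300 207 [ 0.438 -0.145  0.032]
scene 357 230 [0.422 0.066 0.039]
scene 290 285 [0.719 0.077 0.047]
side brass [204.  264.6] 502 [0.77  0.21  0.051] 0.054
side brass [236.9 322.7] 508 [0.611 0.287 0.015] 0.018
side brass [277.4 318.8] 120 [0.534 0.236 0.026] 0.028
side brass [322.4 332.2] 114 [0.428 0.214 0.026] 0.028
side brass [261.7 358. ] 152 [0.504 0.336 0.026] 0.028
side turq [303.6 359.8] 185 [0.427 0.294 0.026] 0.028
side 375 187 [ 0.533 -0.246  0.083]
side 399 188 [ 0.461 -0.244  0.11 ]
```

View pics/sc1.png

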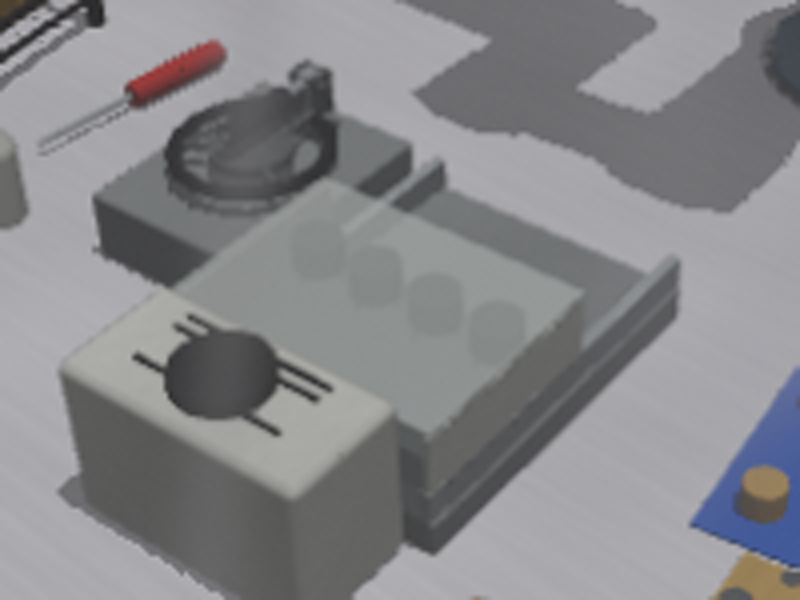

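View pics/si1.png

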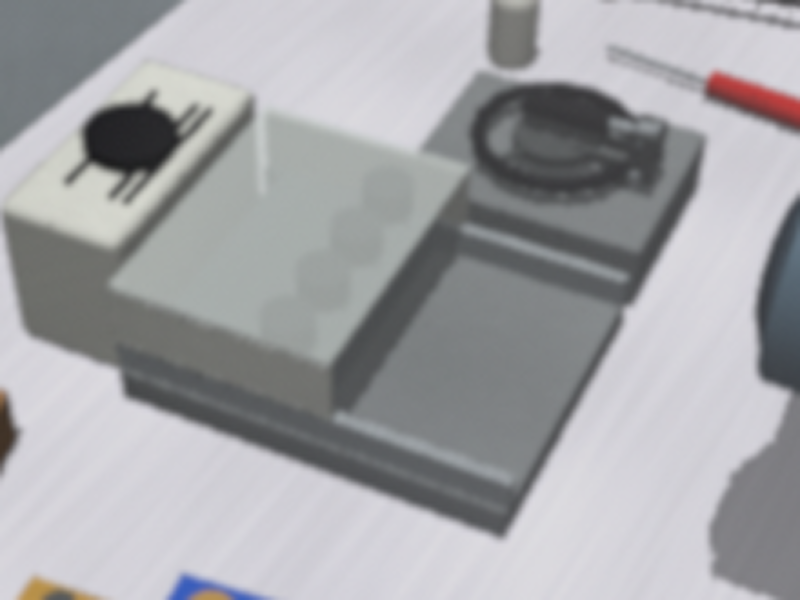

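```bash
python3 - <<'E'
from h import *
from scipy.spatial.transform import Rotation as R
s=arm.get_state(); c=arm.calibration('wrist'); Rc,_=cv2.Rodrigues(np.array(c['rvec'])); o=-Rc.T@np.array(c['tvec'])
q=s['orientation']; T=R.from_quat([q[1],q[2],q[3],q[0]]).as_matrix()
print(T.round(3)); print('cam in tool',(T.T@(o-s['eef_pos'])).round(4)); print((Rc@T).round(3).T)
E
cat >> h.py <<'E'
from scipy.spatial.transform import Rotation as R
def T():
    s=arm.get_state(); q=s['orientation']; return s['eef_pos'],R.from_quat([q[1],q[2],q[3],q[0]]).as_matrix(),s
def go(target):  # shift in tool mm
    p,M,s=T(); return (M.T@(np.array(target)-p)*1000).round(1)
E
```

```text
[[ 0.239 -0.971 -0.   ]
 [-0.971 -0.239  0.001]
 [-0.001 -0.    -1.   ]]
cam in tool [ 0.0004 -0.0809 -0.1804]
[[ 1.    -0.    -0.   ]
 [ 0.     0.96   0.279]
 [ 0.    -0.279  0.96 ]]
```

```bash
python3 -c "
from h import *
print(go([.156,-.631,.32]),go([.5,-.25,.32]))"
```

```text
[   0.3   -0.3 -115.4] [-287.3 -425.5 -114.9]
```

```bash
python3 -m handwheel '[[0,0,-50,0],[0,0,-100,0],[0,0,-115,0.06],[-40,-20,-115,0.15],[-78,-42,-115,0.24]]' 
```

```text
clock: 0.65
eef_pos: [0.1775, -0.5448, 0.3203]
orientation: [0.0, -0.706, 0.708, 0.0]
force: [0.0, 0.4, -0.1]
gripper_width: 0.0944
```

```bash
python3 -m handwheel '[[-33,-35,0,0],[-66,-70,0,0],[-99,-105,0,0],[-132,-140,0,0],[-165,-175,0,0]]' && python3 -m handwheel '[[-33,-35,0,0],[-66,-70,0,0],[-99,-105,0,0],[-130,-147,0,0],[-130,-147,0,0]]' && python3 - <<'E'
from h import *
arm.get_image('wrist')
c=arm.calibration('wrist'); im,d=arm.get_image('wrist'); save('w1',im); np.savez('w1.npz',im=im,d=d,r=c['rvec'],t=c['tvec']); print(T()[0])
E
```

```text
clock: 1.15
eef_pos: [0.3534, -0.3783, 0.3203]
orientation: [-0.0, 0.708, -0.707, -0.0]
force: [0.6, -0.6, 0.3]
gripper_width: 0.0942
clock: 1.65
eef_pos: [0.502, -0.246, 0.32]
orientation: [-0.001, 0.71, -0.704, -0.0]
force: [-0.6, -0.9, 0.3]
gripper_width: 0.0942
[ 0.49958757 -0.24886326  0.31994198]
```

View pics/w1.png

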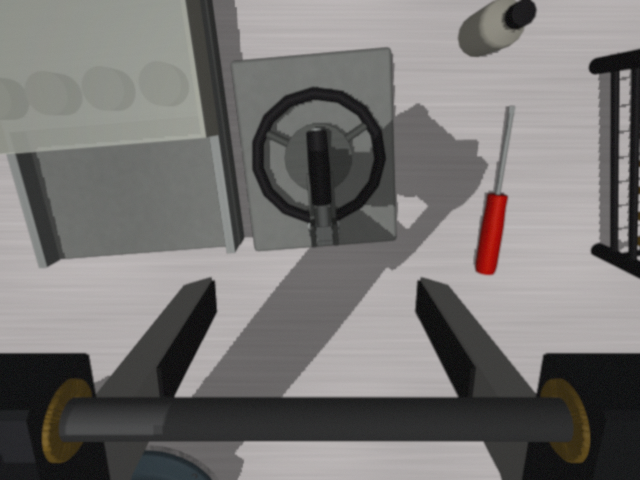

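The wheel is at (319,155). The black handle runs from its tip at (317,130) to (321,205), with the hinge cheeks at about (324,230). Next I'll take positions from this view, checking heights with depth and a second view.

```bash
cat > meas.py <<'E'
from h import *
import sys
n=sys.argv[1]
f=np.load(n+'.npz'); c=arm.calibration('wrist'); c['rvec']=f['r']; c['tvec']=f['t']; im,d=f['im'],f['d']
P=cloud(c,d); g=cv2.cvtColor(im,cv2.COLOR_RGB2GRAY)
# black handle: dark & high
m=(P[...,2]>.095)&(P[...,2]<.13)&(abs(P[...,0]-.53)<.12)&(abs(P[...,1]+.25)<.06)
q=P[m]; print('high pts',m.sum(),q.min(0).round(3),q.max(0).round(3))
h=m&(g<45); ys,xs=np.nonzero(h)
rect=cv2.minAreaRect(np.c_[xs,ys].astype(np.float32)); print('handle',rect)
b=cv2.boxPoints(rect)
print('corners on z=.104',plane(c,b,.104).round(4).tolist(), 'top z',np.percentile(P[h][:,2],[5,50,95]).round(4))
r=(P[...,2]>.05)&(P[...,2]<.1)&(g<50)&(abs(P[...,0]-.54)<.1)&(abs(P[...,1]+.25)<.1)
r=r.astype(np.uint8); N,l,st,ce=cv2.connectedComponentsWithStats(r); i=1+np.argmax(st[1:,4]);
ys,xs=np.nonzero(l==i); hull=cv2.convexHull(np.c_[xs,ys].astype(np.int32)); 
Pz=np.median(P[l==i][:,2]); 
pts=plane(c,hull.reshape(-1,2),Pz)[:,:2].astype(np.float32); (e)=cv2.minEnclosingCircle(pts); print('rim z',Pz.round(4),'circle',e)
E
python3 meas.py w1; python3 - <<'E'
from h import *
f=np.load('w1.npz'); print(f['d'][150,250:330:8], f['d'].shape)
E
python3 crop.py w1 220 40 200 230 w1c
```

```text
high pts 2390 [ 0.458 -0.27   0.095] [ 0.572 -0.238  0.116]
handle ((320.3094177246094, 178.37844848632812), (98.44269561767578, 25.07056427001953), 86.98721313476562)
corners on z=.104 [[0.5689, -0.2377, 0.104], [0.5702, -0.2609, 0.104], [0.4759, -0.2676, 0.104], [0.4744, -0.2428, 0.104]] top z [0.107  0.113  0.1152]
rim z 0.0841 circle ((0.5383289456367493, -0.2503768503665924), 0.06926076114177704)
[0.43052962 0.40727636 0.43182713 0.43017295 0.4299983  0.40977785
 0.410463   0.4104931  0.3791463  0.37858406] (480, 640)
```

View pics/w1c.png

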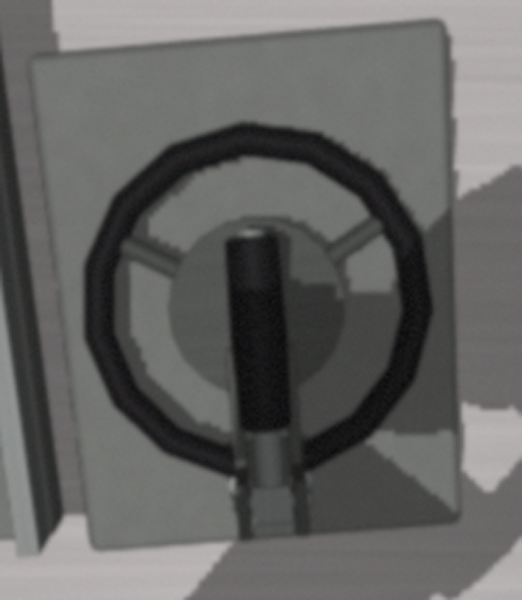

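```bash
cat >> h.py <<'E'
def yaw(dirxy): # yaw so tool x aligns with given world dir (mod pi)
    p,M,s=T(); d=np.array([*dirxy,0.]); v=M.T@d; a=np.arctan2(v[1],v[0]); return (a+np.pi/2)%np.pi-np.pi/2
E
python3 - <<'E'
from h import *
print(go([.5423,-.2505,.14]),go([.5423,-.2505,.089]),yaw([.062,-.998]),T()[0],T()[2]['qpos'].round(2))
E
```

```text
[  1.9 -42.9 179.9] [  1.9 -43.  230.9] -0.057839466176615284 [ 0.49958757 -0.24886326  0.31994198] [-0.67 -0.04  1.66 -0.    1.52  0.9 ]
```

```bash
python3 -m handwheel '[[1,-20,40,-0.058],[2,-43,85,-0.058],[2,-43,130,-0.058],[2,-43,180,-0.058],[2,-43,180,-0.058]]' 0 && python3 - <<'E'
from h import *
c=arm.calibration('wrist'); im,d=arm.get_image('wrist'); save('w2',im); np.savez('w2.npz',im=im,d=d,r=c['rvec'],t=c['tvec']); 
print(T()[0],go([.5423,-.2505,.089]),yaw([.062,-.998]))
E
python3 meas.py w2
```

```text
clock: 2.25
eef_pos: [0.5366, -0.2498, 0.1325]
orientation: [0.001, 0.727, -0.686, -0.008]
force: [-0.6, -1.1, -1.7]
gripper_width: 0.0574
[ 0.53918884 -0.25138226  0.13726676] [-0.5 -3.5 48.2] -0.004312196218907216
high pts 6874 [ 0.461 -0.271  0.095] [ 0.572 -0.238  0.116]
handle ((318.545654296875, 290.9464416503906), (159.68136596679688, 43.15515899658203), 89.24115753173828)
corners on z=.104 [[0.5692, -0.2378, 0.104], [0.5708, -0.26, 0.104], [0.4757, -0.2683, 0.104], [0.4737, -0.2432, 0.104]] top z [0.1062 0.1131 0.1151]
rim z 0.0842 circle ((0.5430355072021484, -0.2499234676361084), 0.0663219764828682)
```

View pics/w2.png

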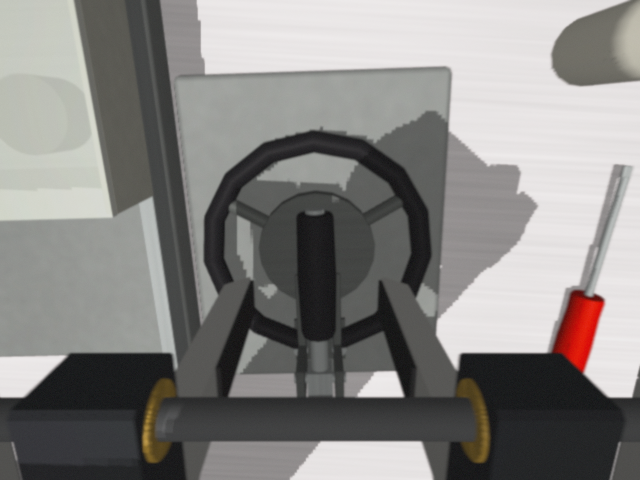

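The fingers straddle the handle, which runs from (317,215) to (317,340), and the second view agrees. I'll descend and close.

```bash
python3 -m handwheel '[[0,0,25,0],[0,0,50,0],[0,0,50,0],[0,0,50,0]]' && python3 -m handwheel '[[0,0,0,0],[0,0,0,0],[0,0,0,0],[0,0,0,0],[0,0,0,0]]' -1 && python3 -c "
from h import *
print(T()[0],go([.5423,-.2505,.089]),T()[1][:,0],T()[1][:,1])"
```

```text
clock: 2.7
eef_pos: [0.5434, -0.2532, 0.0935]
orientation: [-0.0, 0.728, -0.686, 0.002]
force: [0.4, -0.3, 0.4]
gripper_width: 0.0469
clock: 3.2
eef_pos: [0.5427, -0.2496, 0.0906]
orientation: [-0.002, 0.728, -0.686, -0.001]
force: [2.4, 5.8, 1.7]
gripper_width: 0.0195
[ 0.54270308 -0.24960543  0.09055687] [0.9 0.5 1.6] [ 0.05978933 -0.99820338 -0.00390553] [-0.99821071 -0.0597858  -0.00101363]
```

```bash
python3 -m handwheel '[[0,1,-11.6,0],[0,3.6,-22.9,0],[0,8.1,-33.6,0],[0,14.1,-43.5,0],[0,21.7,-52.3,0]]' && python3 -m handwheel '[[0,8.8,-7.6,0],[0,18.7,-13.6,0],[0,29.4,-18.1,0],[0,40.7,-20.8,0],[0,52.3,-21.7,0]]' && python3 -m handwheel '[[0,2,0,0],[0,3,0,0],[0,3,0,0]]'
```

```text
clock: 3.7
eef_pos: [0.5196, -0.2515, 0.1425]
orientation: [-0.001, 0.728, -0.686, -0.002]
force: [1.3, 5.0, -7.4]
gripper_width: 0.0193
clock: 4.2
eef_pos: [0.4687, -0.2571, 0.1665]
orientation: [-0.0, 0.728, -0.686, 0.002]
force: [1.7, 2.3, 0.8]
gripper_width: 0.0141
clock: 4.5
eef_pos: [0.4649, -0.2572, 0.165]
orientation: [0.001, 0.728, -0.686, 0.0]
force: [-3.9, -0.4, 3.7]
gripper_width: 0.0003
```

The grip shut empty, so I need to look.

```bash
cat > look.py <<'E'
from h import *
import sys
for n in sys.argv[2:]:
    c=arm.calibration(n); im,d=arm.get_image(n); k=n[:2]+sys.argv[1]; save(k,im); np.savez(k+'.npz',im=im,d=d,r=c['rvec'],t=c['tvec'])
print(T()[0].round(4),T()[2]['gripper_width'],T()[2]['force'].round(1),T()[2]['clock'])
E
python3 look.py 3 wrist side scene; python3 crop.py si3 300 120 160 120 si3c;python3 crop.py sc3 200 120 160 120 sc3c
```

```text
[ 0.4655 -0.2569  0.1649] 0.00047556057012882835 [-4.2 -0.8  4.5] 4.65
```

View pics/wr3.png

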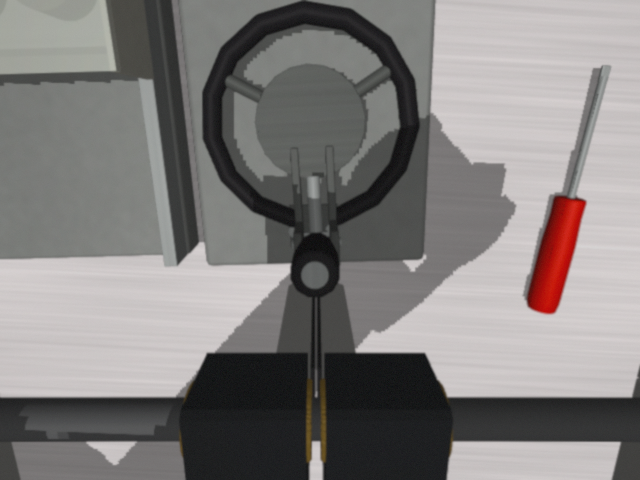

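View pics/si3c.png

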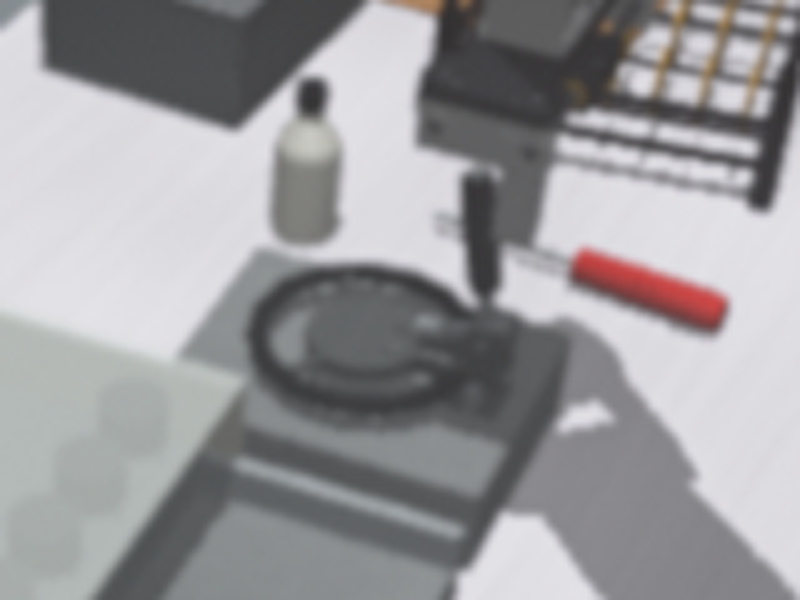

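View pics/sc3c.png

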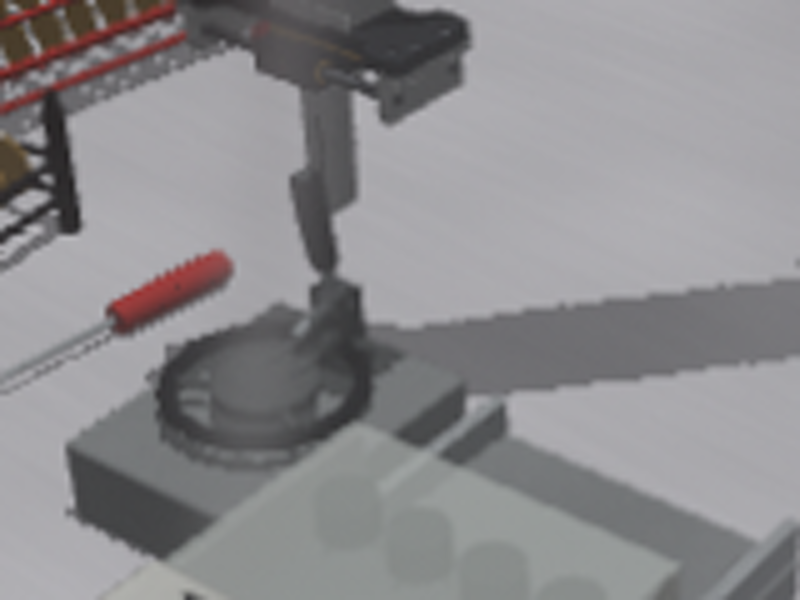

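The handle is past half-way and leaning on the back of the shut fingers. The pads slipped off towards the operator. I'll back the fingers off so the handle snaps upright, then re-grip it.

```bash
python3 -m handwheel '[[0,4,0,0],[0,8,0,0],[0,14,0,0],[0,22,0,0],[0,32,0,0]]' && python3 -m handwheel '[[0,4,0,0],[0,4,0,0],[0,4,0,0]]' 0 && python3 look.py 4 wrist side; python3 crop.py si4 300 120 160 120 si4c
```

```text
clock: 5.15
eef_pos: [0.4328, -0.258, 0.1642]
orientation: [-0.0, 0.728, -0.686, -0.0]
force: [-0.8, -0.4, -0.1]
gripper_width: 0.0005
clock: 5.45
eef_pos: [0.4294, -0.2585, 0.1646]
orientation: [-0.0, 0.728, -0.686, 0.0]
force: [0.1, 0.5, 0.1]
gripper_width: 0.021
[ 0.4296 -0.2585  0.1646] 0.028544949596405 [ 0.   0.8 -0.3] 5.55
```

View pics/wr4.png

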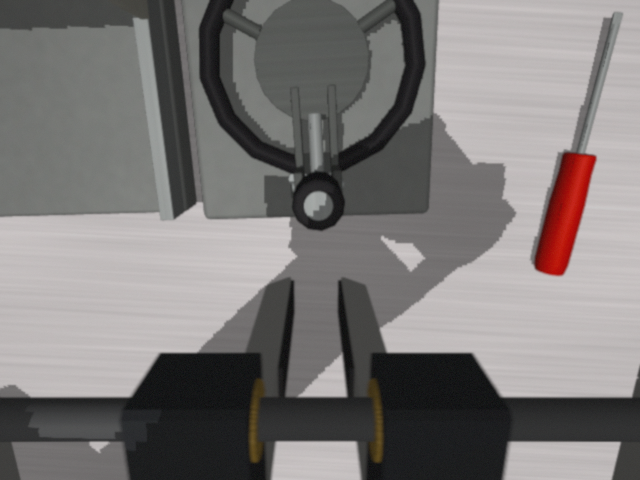

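View pics/si4c.png

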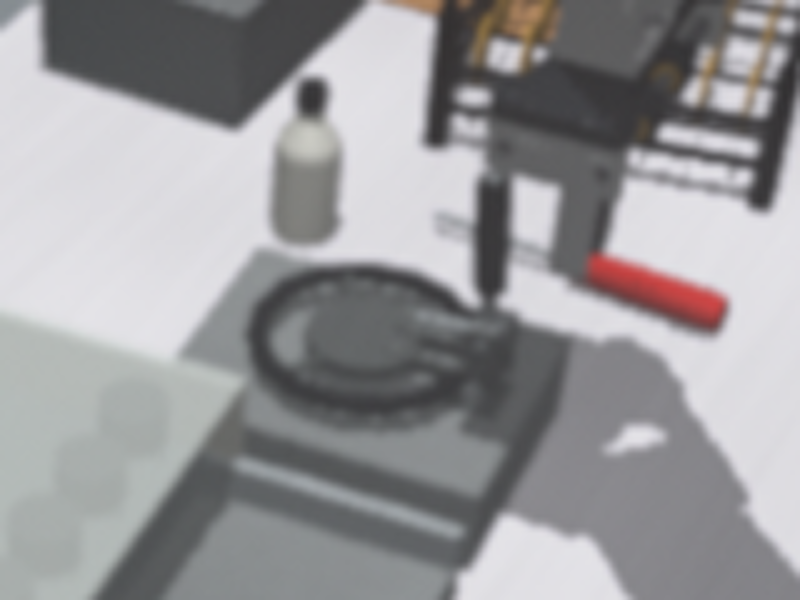

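The handle is upright, with its end at (318,203) in the wrist view. Measuring it.

```bash
python3 - <<'E'
from h import *
f=np.load('wr4.npz'); c=arm.calibration('wrist'); c['rvec']=f['r']; c['tvec']=f['t']; P=cloud(c,f['d'])
m=(P[...,2]>.19)&(P[...,0]>.445)&(P[...,2]<.25)&(abs(P[...,1]+.255)<.03)
q=P[m]; print(m.sum(),np.median(q,0).round(4),q.min(0).round(4),q.max(0).round(4))
ys,xs=np.nonzero(m); (cc,r)=cv2.minEnclosingCircle(np.c_[xs,ys].astype(np.float32)); print(cc,r,plane(c,[cc],np.median(q[:,2])))
print(go([.4684,-.2551,.165]))
E
```

```text
2266 [ 0.4814 -0.2566  0.2029] [ 0.471  -0.2659  0.1901] [ 0.4897 -0.2474  0.2069]
(318.0252685546875, 202.5604248046875) 27.726057052612305 [[ 0.48126697 -0.25665176  0.20285438]]
[ -1.1 -38.9  -0.4]
```

```bash
python3 - <<'E'
from h import *
for n,cn in [('wr4','wrist'),('si4','side')]:
    f=np.load(n+'.npz'); c=arm.calibration(cn); c['rvec']=f['r']; c['tvec']=f['t']; P=cloud(c,f['d'])
    for z in np.arange(.125,.21,.01):
        m=(abs(P[...,2]-z)<.005)&(P[...,0]>.445)&(P[...,0]<.52)&(abs(P[...,1]+.255)<.035)
        q=P[m]; 
        if len(q): print(n,z.round(3),m.sum(),q.mean(0).round(4),q[:,0].min().round(4),q[:,0].max().round(4),q[:,1].min().round(4),q[:,1].max().round(4))
    # vertical check in side: project vertical axis
c=arm.calibration('side')
print(proj(c,[[.4684,-.2551,.132],[.4684,-.2551,.202],[.481,-.2551,.202]]), (np.array([490,180])/5+[300,120]),(np.array([490,300])/5+[300,120]))
E
```

```text
wr4 0.135 1 [ 0.4837 -0.2594  0.1342] 0.4837 0.4837 -0.2594 -0.2594
wr4 0.145 4 [ 0.4845 -0.2556  0.145 ] 0.4835 0.4852 -0.2587 -0.2511
wr4 0.155 3 [ 0.4861 -0.256   0.1557] 0.4858 0.4865 -0.2576 -0.2535
wr4 0.165 29 [ 0.4861 -0.2573  0.1672] 0.4804 0.4877 -0.2668 -0.2486
wr4 0.175 65 [ 0.4867 -0.2557  0.175 ] 0.4815 0.4885 -0.2645 -0.2472
wr4 0.185 81 [ 0.4872 -0.2561  0.1851] 0.4815 0.489 -0.2663 -0.2474
wr4 0.195 111 [ 0.4876 -0.2559  0.1958] 0.4777 0.4897 -0.2659 -0.2475
wr4 0.205 2155 [ 0.4809 -0.2566  0.2031] 0.471 0.4897 -0.2659 -0.2474
si4 0.125 12 [ 0.4721 -0.2537  0.1258] 0.468 0.4781 -0.2573 -0.2492
si4 0.135 14 [ 0.4713 -0.2511  0.1373] 0.465 0.4801 -0.2576 -0.247
si4 0.145 19 [ 0.4717 -0.2502  0.1459] 0.4639 0.4802 -0.2574 -0.2449
si4 0.155 20 [ 0.4722 -0.2496  0.1552] 0.4663 0.4815 -0.2565 -0.2449
si4 0.165 26 [ 0.4735 -0.2506  0.1652] 0.4667 0.483 -0.2616 -0.244
si4 0.175 24 [ 0.4744 -0.2508  0.175 ] 0.4673 0.4842 -0.2625 -0.245
si4 0.185 25 [ 0.4754 -0.2499  0.1852] 0.4671 0.4857 -0.2591 -0.2435
si4 0.195 32 [ 0.477  -0.2507  0.1953] 0.4689 0.4877 -0.2592 -0.2445
si4 0.205 23 [ 0.4784 -0.2543  0.2031] 0.4703 0.4875 -0.2623 -0.2481
[[399.2388954  178.57578162]
 [402.43102714 156.81469117]
 [397.98355502 155.39093584]] [398. 156.] [398. 180.]
```

```bash
python3 -m handwheel '[[-1,-15,0,0],[-2,-30,0,0],[-2,-44,0,0],[-2,-44,0,0],[-2,-44,0,0]]' && python3 -m handwheel '[[0,0,0,0],[0,0,0,0],[0,0,0,0],[0,0,0,0]]' -1 && python3 -m handwheel '[[0,3,0,0],[0,6,0,0],[0,6,0,0],[0,6,0,0],[0,6,0,0]]' && python3 look.py 5 wrist side;  python3 crop.py si5 300 120 160 120 si5c
```

```text
clock: 6.05
eef_pos: [0.4737, -0.2535, 0.1642]
orientation: [0.0, 0.728, -0.685, -0.0]
force: [0.0, -0.7, 0.2]
gripper_width: 0.0473
clock: 6.45
eef_pos: [0.473, -0.2548, 0.1646]
orientation: [0.001, 0.728, -0.686, 0.001]
force: [0.2, -4.4, -3.2]
gripper_width: 0.0194
clock: 6.95
eef_pos: [0.4682, -0.2552, 0.1649]
orientation: [-0.0, 0.728, -0.686, 0.002]
force: [3.3, -3.3, -4.2]
gripper_width: 0.0189
[ 0.4682 -0.2552  0.1649] 0.019698599201962923 [ 3.6 -3.  -3.8] 7.05
```

View pics/wr5.png

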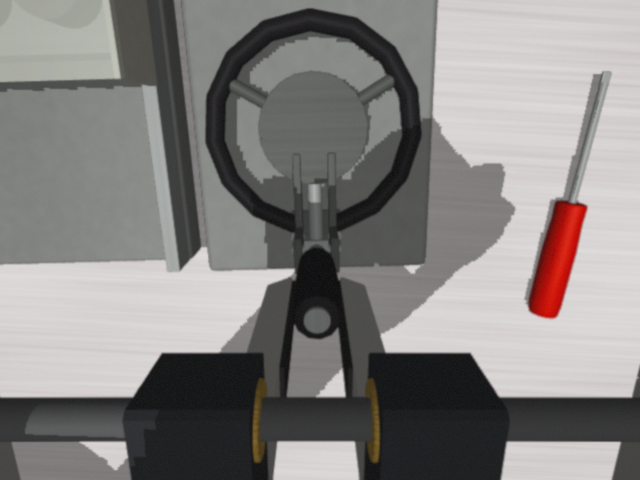

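View pics/si5c.png

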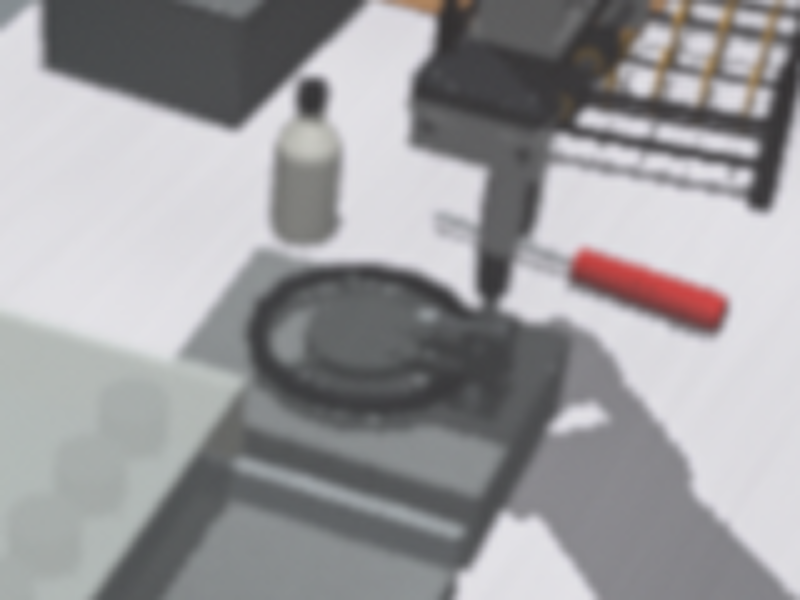

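```bash
python3 - <<'E'
from h import *
f=np.load('wr5.npz'); c=arm.calibration('wrist'); c['rvec']=f['r']; c['tvec']=f['t']; P=cloud(c,f['d'])
g=cv2.cvtColor(f['im'],cv2.COLOR_RGB2GRAY)
for z in np.arange(.125,.21,.01):
    m=(abs(P[...,2]-z)<.005)&(P[...,0]>.445)&(P[...,0]<.52)&(abs(P[...,1]+.256)<.012)
    q=P[m]; 
    if len(q): print(z.round(3),m.sum(),q.mean(0).round(4),q[:,0].min().round(4),q[:,0].max().round(4))
print(plane(c,[(317,318)],.203))
E
```

```text
0.135 73 [ 0.4808 -0.2552  0.1373] 0.4756 0.4828
0.145 160 [ 0.4813 -0.2549  0.1451] 0.4755 0.4832
0.155 204 [ 0.4817 -0.2551  0.1551] 0.4752 0.484
0.165 279 [ 0.4818 -0.2555  0.1659] 0.4752 0.4848
0.175 423 [ 0.4813 -0.256   0.1752] 0.4741 0.4849
0.185 530 [ 0.4806 -0.2556  0.1852] 0.4592 0.4852
0.195 688 [ 0.4791 -0.2558  0.1952] 0.4591 0.4852
0.205 2051 [ 0.4762 -0.2557  0.2036] 0.4599 0.485
[[ 0.47532649 -0.25555581  0.203     ]]
```

The handle is close to upright (about 1.53 rad), but it sits near the far edge of the pads. I'll re-centre the grip before cranking.

```bash
python3 -m handwheel '[[0,0,0,0],[0,0,0,0],[0,-4,0,0],[0,-6,0,0],[0,-6,0,0]]' -0.4 && python3 -m handwheel '[[0,0,0,0],[0,0,0,0],[0,0,0,0],[0,0,0,0]]' -1 &&  python3 look.py 6 wrist && python3 - <<'E'
from h import *
f=np.load('wr6.npz'); c=arm.calibration('wrist'); c['rvec']=f['r']; c['tvec']=f['t']; P=cloud(c,f['d'])
for z in np.arange(.125,.21,.01):
    m=(abs(P[...,2]-z)<.005)&(P[...,0]>.445)&(P[...,0]<.52)&(abs(P[...,1]+.256)<.012)
    q=P[m]; 
    if len(q): print(z.round(3),m.sum(),q.mean(0).round(4),q[:,0].min().round(4),q[:,0].max().round(4))
E
```

```text
clock: 7.55
eef_pos: [0.4735, -0.2536, 0.1645]
orientation: [-0.0, 0.728, -0.686, -0.0]
force: [0.2, 1.0, -0.2]
gripper_width: 0.0281
clock: 7.95
eef_pos: [0.4733, -0.2549, 0.1645]
orientation: [0.001, 0.728, -0.686, 0.001]
force: [0.7, -5.2, -2.2]
gripper_width: 0.0193
[ 0.4733 -0.2549  0.1645] 0.019466926865485054 [ 0.6 -5.9 -3.3] 8.0
0.125 4 [ 0.477  -0.2558  0.1209] 0.4765 0.4773
0.135 82 [ 0.4802 -0.255   0.1374] 0.4748 0.4822
0.145 196 [ 0.4806 -0.2553  0.1451] 0.474 0.4826
0.155 225 [ 0.4812 -0.2551  0.1553] 0.4756 0.4833
0.165 315 [ 0.4816 -0.2556  0.1657] 0.4754 0.4839
0.175 514 [ 0.4814 -0.256   0.175 ] 0.4727 0.4839
0.185 605 [ 0.481  -0.2556  0.1852] 0.47 0.4841
0.195 726 [ 0.4805 -0.2559  0.1952] 0.4647 0.484
0.205 2024 [ 0.4759 -0.2559  0.2037] 0.4651 0.4842
```

View pics/wr6.png

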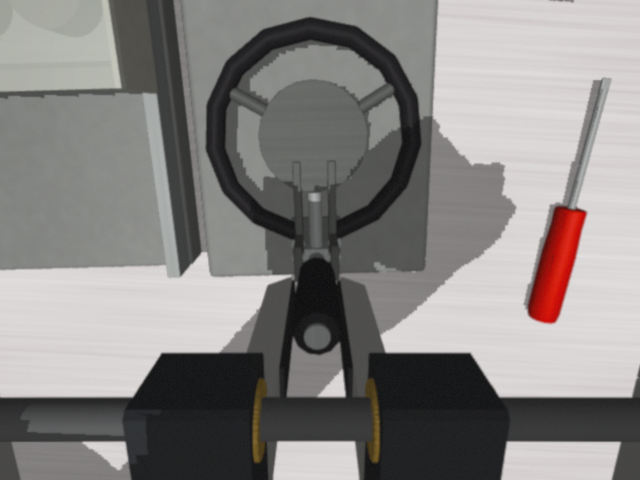

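The grip is centred. I'll start cranking counter-clockwise, which is tool +x first, on a 70 mm radius.

```bash
python3 -m handwheel '[[12.2,-1.1,0,0],[23.9,-4.2,0,0],[35,-9.4,0,0],[45,-16.4,0,0],[53.6,-25,0,0]]'; python3 - <<'E'
import numpy as np
f=lambda a:70*np.array([np.sin(a),np.cos(a)])
for p0 in range(50,770,100):
    print(p0,[f(np.radians(p0+20*i))-f(np.radians(p0)) for i in range(1,6)].__repr__() if 0 else [[round(float(v),1) for v in f(np.radians(p0+20*i))-f(np.radians(p0))] for i in range(1,6)])
E
```

```text
clock: 8.5
eef_pos: [0.5023, -0.3065, 0.1645]
orientation: [-0.001, 0.728, -0.686, -0.0]
force: [-0.8, 5.3, 1.6]
gripper_width: 0.0195
50 [[12.2, -21.1], [16.4, -45.0], [12.2, -68.9], [0.0, -90.0], [-18.6, -105.6]]
150 [[-22.8, -8.3], [-47.2, -8.3], [-70.0, 0.0], [-88.6, 15.6], [-100.8, 36.7]]
250 [[-4.2, 23.9], [0.0, 47.9], [12.2, 68.9], [30.8, 84.6], [53.6, 92.9]]
350 [[24.3, 0.0], [47.2, -8.3], [65.8, -23.9], [77.9, -45.0], [82.2, -68.9]]
450 [[-4.2, -23.9], [-16.4, -45.0], [-35.0, -60.6], [-57.8, -68.9], [-82.2, -68.9]]
550 [[-22.8, 8.3], [-41.5, 23.9], [-53.6, 45.0], [-57.8, 68.9], [-53.6, 92.9]]
650 [[12.2, 21.1], [30.8, 36.7], [53.6, 45.0], [77.9, 45.0], [100.8, 36.7]]
750 [[18.6, -15.6], [30.8, -36.7], [35.0, -60.6], [30.8, -84.6], [18.6, -105.6]]
```

```bash
python3 -m handwheel '[[12.2,-21.1,0,0],[16.4,-45,0,0],[12.2,-68.9,0,0],[0,-90,0,0],[-18.6,-105.6,0,0]]' && python3 -m handwheel '[[-22.8,-8.3,0,0],[-47.2,-8.3,0,0],[-70,0,0,0],[-88.6,15.6,0,0],[-100.8,36.7,0,0]]' && python3 look.py 7 wrist
```

```text
clock: 9.0
eef_pos: [0.6052, -0.282, 0.1643]
orientation: [0.002, 0.728, -0.686, -0.002]
force: [-9.7, 1.2, 7.4]
gripper_width: 0.0198
clock: 9.5
eef_pos: [0.565, -0.1831, 0.1644]
orientation: [-0.001, 0.728, -0.685, 0.003]
force: [2.5, -2.6, -2.6]
gripper_width: 0.0197
[ 0.561  -0.1817  0.1643] 0.01986494649167548 [-2.1  2.   0. ] 9.55
```

View pics/wr7.png

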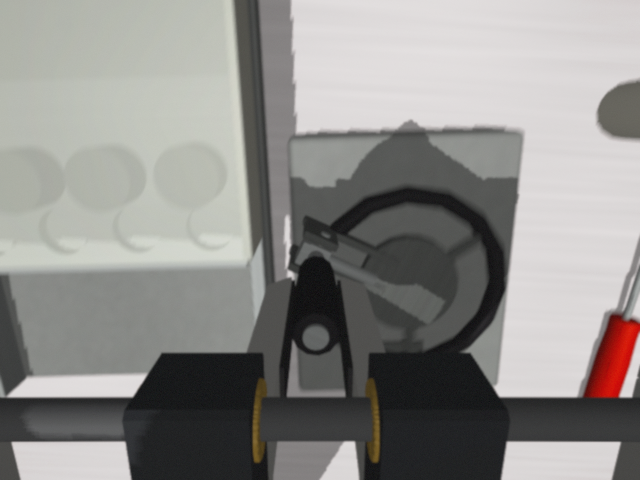

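The handle is still held and upright at about 250°, and the slide pockets are moving out from under the guard at (60–200,230). Continuing.

```bash
python3 -m handwheel '[[-4.2,23.9,0,0],[0,47.9,0,0],[12.2,68.9,0,0],[30.8,84.6,0,0],[53.6,92.9,0,0]]' && python3 -m handwheel '[[24.3,0,0,0],[47.2,-8.3,0,0],[65.8,-23.9,0,0],[77.9,-45,0,0],[82.2,-68.9,0,0]]' && python3 -m handwheel '[[-4.2,-23.9,0,0],[-16.4,-45,0,0],[-35,-60.6,0,0],[-57.8,-68.9,0,0],[-82.2,-68.9,0,0]]' && python3 -m handwheel '[[-22.8,8.3,0,0],[-41.5,23.9,0,0],[-53.6,45,0,0],[-57.8,68.9,0,0],[-53.6,92.9,0,0]]' && python3 look.py 8 wrist
```

```text
clock: 10.05
eef_pos: [0.4722, -0.241, 0.1644]
orientation: [-0.0, 0.728, -0.685, -0.002]
force: [0.3, 4.5, 2.7]
gripper_width: 0.0191
clock: 10.55
eef_pos: [0.5472, -0.32, 0.1643]
orientation: [-0.0, 0.727, -0.686, -0.003]
force: [-5.2, 10.7, 9.0]
gripper_width: 0.019
clock: 11.05
eef_pos: [0.6117, -0.2356, 0.1644]
orientation: [0.002, 0.728, -0.686, 0.001]
force: [-3.9, -5.6, 2.3]
gripper_width: 0.0196
clock: 11.55
eef_pos: [0.5162, -0.1845, 0.1644]
orientation: [-0.002, 0.728, -0.685, 0.001]
force: [4.8, 0.4, -1.2]
gripper_width: 0.0193
[ 0.5127 -0.1863  0.1644] 0.01952240078875588 [-2.1  1.4  0.9] 11.6
```

View pics/wr8.png

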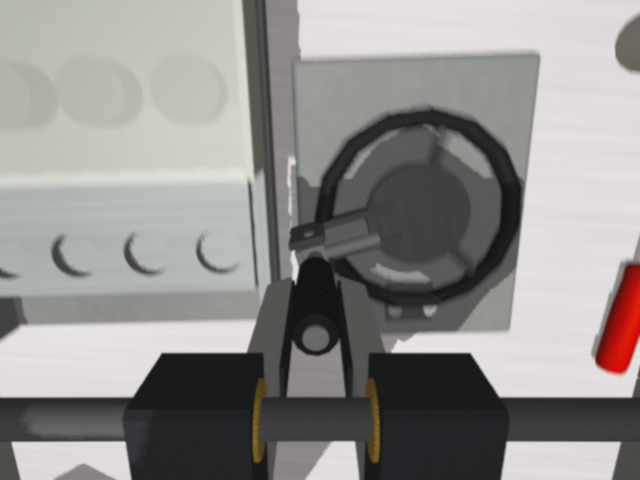

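```bash
python3 -m handwheel '[[12.2,21.1,0,0],[30.8,36.7,0,0],[53.6,45,0,0],[65.8,46.1,0,0],[68,46,0,0]]' && python3 -m handwheel '[[0,0,0,0],[0,0,0,0],[0,0,0,0]]' && python3 look.py 9 wrist scene
```

```text
clock: 12.1
eef_pos: [0.4728, -0.256, 0.1643]
orientation: [-0.001, 0.727, -0.686, -0.003]
force: [-5.2, 9.5, 6.3]
gripper_width: 0.0195
clock: 12.4
eef_pos: [0.4729, -0.2557, 0.1643]
orientation: [0.001, 0.728, -0.685, -0.002]
force: [-4.6, 4.3, 4.1]
gripper_width: 0.0193
[ 0.4729 -0.2557  0.1643] 0.01935440823186955 [-4.8  3.3  4.2] 12.5
```

View pics/wr9.png

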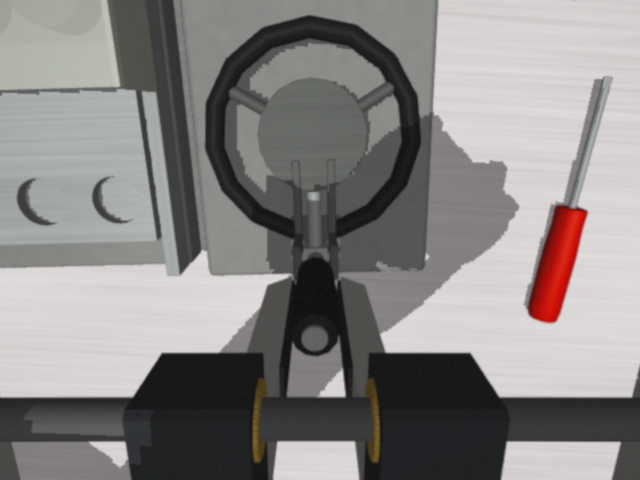

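The slide is out: the pockets are in the open at (37,200) and (112,200), and the wheel is back at the same angle. I'll release and go up to view the pockets.

```bash
python3 -m handwheel '[[0,0,0,0],[0,0,0,0],[0,0,0,0],[0,0,-20,0],[0,0,-65,0]]' -0.3 && python3 -m handwheel '[[0,0,-50,0],[0,0,-95,0],[-45,0,-95,0],[-95,0,-95,0],[-140,0,-95,0]]' && python3 -m handwheel '[[-45,10,0,0],[-60,20,0,0],[-60,20,0,0],[-60,20,0,0]]' 0.2 &&  python3 look.py 10 wrist
```

```text
clock: 13.0
eef_pos: [0.4714, -0.2546, 0.226]
orientation: [0.0, 0.728, -0.686, -0.004]
force: [0.4, -0.6, 0.0]
gripper_width: 0.0329
clock: 13.5
eef_pos: [0.465, -0.1151, 0.3251]
orientation: [-0.0, 0.728, -0.686, 0.001]
force: [0.9, 0.7, -0.6]
gripper_width: 0.0328
clock: 13.9
eef_pos: [0.4418, -0.0579, 0.3248]
orientation: [-0.0, 0.728, -0.686, 0.001]
force: [-1.0, -0.9, 0.5]
gripper_width: 0.0561
[ 0.4418 -0.0583  0.3246] 0.05660741157694461 [-0.7 -0.3  0.3] 13.95
```

View pics/wr10.png

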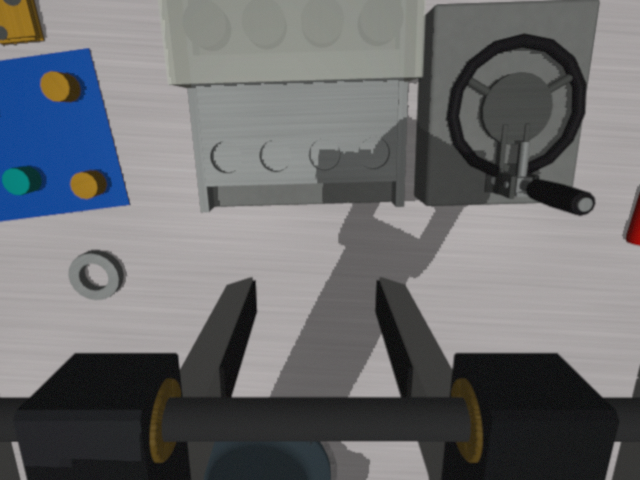

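The four open pockets are at about (225,155), (274,155), (325,154) and (373,153), with brass drums at (58,87) and (88,184). I'll segment the pocket mouths from depth and cast the rays.

```bash
cat > pock.py <<'E'
from h import *
import sys
n=sys.argv[1]
f=np.load(n+'.npz'); c=arm.calibration('wrist'); c['rvec']=f['r']; c['tvec']=f['t']; P=cloud(c,f['d'])
z=P[...,2]
reg=(P[...,0]>.38)&(P[...,0]<.52)&(P[...,1]>-.18)&(P[...,1]<.1)
sl=reg&(abs(z-.062)<.004); zt=np.median(z[sl]); print('slide top z',zt.round(4),sl.sum())
m=((z<zt-.004)&(z>zt-.015)&reg).astype(np.uint8); m=cv2.morphologyEx(m,cv2.MORPH_OPEN,np.ones((3,3)))
N,l,st,ce=cv2.connectedComponentsWithStats(m)
out=[]
for i in range(1,N):
    if st[i,4]<150: continue
    cs,_=cv2.findContours((l==i).astype(np.uint8),cv2.RETR_EXTERNAL,cv2.CHAIN_APPROX_NONE)
    pts=plane(c,cs[0].reshape(-1,2),zt)[:,:2]
    A=np.c_[2*pts,np.ones(len(pts))]; s=np.linalg.lstsq(A,(pts**2).sum(1),rcond=None)[0]; r=np.sqrt(s[2]+s[0]**2+s[1]**2)
    e=cv2.minEnclosingCircle(pts.astype(np.float32))
    print(ce[i].round(1),st[i,4],'LS',s[:2].round(4),r.round(4),'enc',np.round(e[0],4),round(e[1],4),'floor z',np.median(z[l==i]).round(4))
E
python3 pock.py wr10; python3 crop.py wr10 180 60 240 160 w10c
```

```text
slide top z 0.0629 10200
[199.5 163.6] 891 LS [0.4685 0.0599] 0.0328 enc [0.4675 0.0664] 0.0522 floor z 0.0569
[399.9 166.8] 755 LS [ 0.4768 -0.1447] 0.0266 enc [ 0.4766 -0.1462] 0.0428 floor z 0.057
[373. 152.] 771 LS [ 0.4899 -0.116 ] 0.0159 enc [ 0.49   -0.1158] 0.0166 floor z 0.054
[324.  153.5] 782 LS [ 0.4853 -0.0647] 0.016 enc [ 0.4853 -0.0646] 0.0167 floor z 0.054
[225.8 156.3] 757 LS [0.4762 0.0384] 0.0158 enc [0.476  0.0385] 0.0165 floor z 0.0541
[275.1 154.9] 759 LS [ 0.4808 -0.0135] 0.0157 enc [ 0.4808 -0.0132] 0.0165 floor z 0.054
```

View pics/w10c.png

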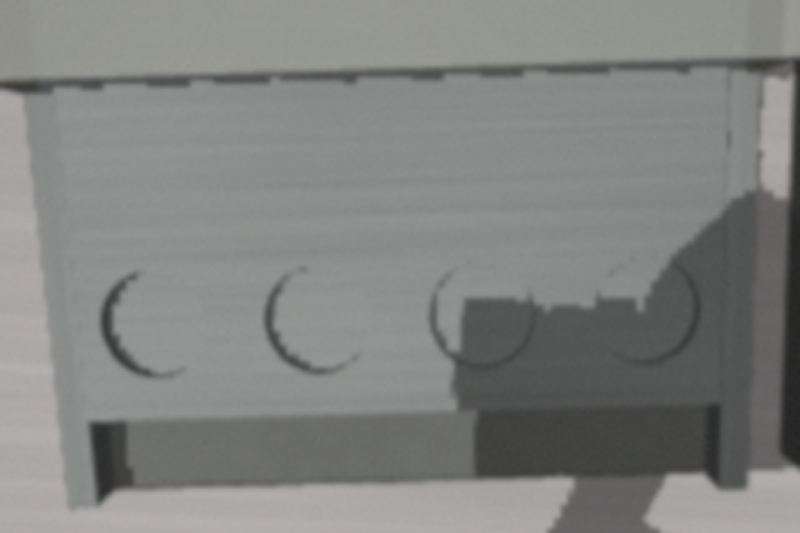

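```bash
python3 -c "
from h import *
print(go([.46,.265,.3246]))"; python3 -m handwheel '[[-50,-4,0,0],[-100,-8,0,0],[-150,-14,0,0],[-200,-20,0,0],[-250,-26,0,0]]' && python3 -m handwheel '[[-50,-6,0,0],[-70,-12,0,0],[-70,-12,0,0],[-70,-12,0,0]]' &&  python3 look.py 11 wrist
```

```text
[-3.217e+02 -3.720e+01 -2.000e-01]
clock: 14.45
eef_pos: [0.4532, 0.1932, 0.3244]
orientation: [-0.0, 0.727, -0.686, 0.0]
force: [1.1, 0.2, -0.9]
gripper_width: 0.0562
clock: 14.85
eef_pos: [0.4608, 0.262, 0.3238]
orientation: [0.001, 0.728, -0.686, -0.0]
force: [-1.1, 0.0, -0.5]
gripper_width: 0.0561
[0.4607 0.2615 0.3241] 0.05630604660306055 [-1.3  0.2 -0.5] 14.9
```

View pics/wr11.png

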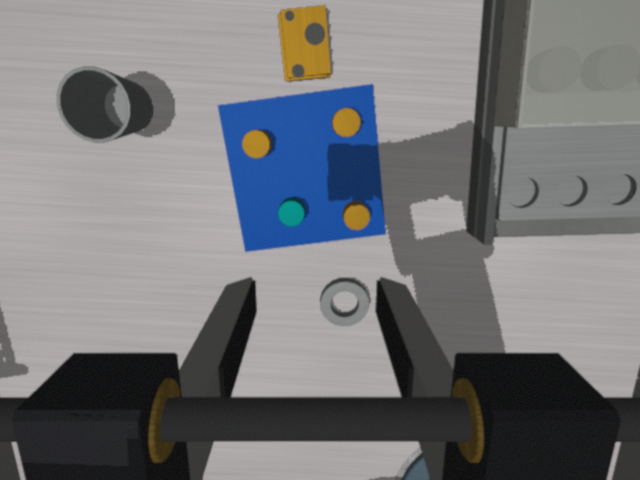

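```bash
cat > drums.py <<'E'
from h import *
import sys
n=sys.argv[1]
f=np.load(n+'.npz'); c=arm.calibration('wrist'); c['rvec']=f['r']; c['tvec']=f['t']; P=cloud(c,f['d']); im=f['im']
hsv=cv2.cvtColor(im,cv2.COLOR_RGB2HSV); z=P[...,2]
col=((hsv[...,0]>8)&(hsv[...,0]<32)&(hsv[...,1]>110)) | ((hsv[...,0]>78)&(hsv[...,0]<98)&(hsv[...,1]>110))
lo=float(sys.argv[2]) if len(sys.argv)>2 else .020
m=(col&(z>lo)&(z<lo+.08)&(P[...,0]<.6)&(P[...,0]>.35)).astype(np.uint8); m=cv2.morphologyEx(m,cv2.MORPH_OPEN,np.ones((3,3)))
N,l,st,ce=cv2.connectedComponentsWithStats(m)
for i in range(1,N):
    if st[i,4]<100: continue
    zt=np.percentile(z[l==i],60); k=((l==i)&(abs(z-zt)<.003)).astype(np.uint8)
    cs,_=cv2.findContours(k,cv2.RETR_EXTERNAL,cv2.CHAIN_APPROX_NONE); cc=max(cs,key=len)
    pts=plane(c,cc.reshape(-1,2),zt)[:,:2]
    A=np.c_[2*pts,np.ones(len(pts))]; s=np.linalg.lstsq(A,(pts**2).sum(1),rcond=None)[0]; r=np.sqrt(s[2]+s[0]**2+s[1]**2)
    e=cv2.minEnclosingCircle(pts.astype(np.float32))
    print(ce[i].round(1),'hue',np.median(hsv[l==i][:,0]),'LS',s[:2].round(4),r.round(4),'enc',np.round(e[0],4),round(e[1],4),'top',zt.round(4))
E
python3 drums.py wr11; python3 pock.py wr11
python3 - <<'E'
from h import *
p,M,s=T();print(M.round(3),s['qpos'].round(2))
E
```

```text
[346.  121.9] hue 21.0 LS [0.5368 0.232 ] 0.0146 enc [0.5368 0.2321] 0.0154 top 0.0272
[256.  143.4] hue 21.0 LS [0.5074 0.3316] 0.0147 enc [0.5075 0.3315] 0.0153 top 0.0272
[290.8 212.2] hue 89.0 LS [0.4302 0.289 ] 0.0149 enc [0.43   0.2892] 0.0158 top 0.0273
[356.  215.6] hue 21.0 LS [0.4304 0.2115] 0.0148 enc [0.4304 0.2118] 0.0157 top 0.0272
slide top z 0.063 7315
[490.9 194.1] 1241 LS [0.4687 0.0754] 0.0341 enc [0.4683 0.073 ] 0.0526 floor z 0.0567
[618.9 188.6] 651 LS [ 0.4852 -0.0634] 0.015 enc [ 0.4853 -0.0629] 0.0162 floor z 0.0542
[521.4 191.3] 661 LS [0.4763 0.0404] 0.0151 enc [0.4762 0.0404] 0.0165 floor z 0.0542
[570.7 190. ] 656 LS [ 0.4809 -0.0121] 0.015 enc [ 0.4808 -0.0119] 0.0162 floor z 0.0542
[[ 0.058 -0.998 -0.001]
 [-0.998 -0.058 -0.001]
 [ 0.001  0.001 -1.   ]] [ 0.3  -0.11  1.72 -0.    1.54  1.82]
```

Drums are at (.430,.211), (.537,.232) and (.507,.332), with the turquoise one at (.430,.289). There are three brass drums. I'll turn the tool so the jaws open along the slide travel, which keeps the fingers clear of neighbouring pockets, and move over the first drum.

```bash
python3 -c "
from h import *
print(go([.4304,.2111,.14]), yaw([.996,.088]))"
```

```text
[ 48.5  33.1 184.1] 1.5406518996992684
```

```bash
python3 -m handwheel '[[10,7,10,-0.149],[20,14,30,-0.298],[30,21,50,-0.447],[40,28,70,-0.596],[48,33,90,-0.745]]' 0.1 && python3 -m handwheel '[[0,0,0,-0.149],[0,0,0,-0.298],[0,0,0,-0.447],[0,0,0,-0.596],[0,0,0,-0.745]]' && python3 -m handwheel '[[0,0,0,-0.11],[0,0,0,-0.11],[0,0,0,-0.11]]' && python3 look.py 12 wrist && python3 drums.py wr12 && python3 -c "
from h import *
print(go([.4304,.2111,.14]), yaw([.996,.088]),T()[1].round(3),T()[2]['qpos'].round(2))"
```

```text
clock: 15.4
eef_pos: [0.4301, 0.2108, 0.2339]
orientation: [-0.0, 0.928, -0.372, 0.0]
force: [1.0, -0.4, 0.5]
gripper_width: 0.0521
clock: 15.9
eef_pos: [0.4304, 0.2112, 0.2346]
orientation: [0.0, 1.0, -0.009, 0.0]
force: [0.1, -0.6, 0.2]
gripper_width: 0.0517
clock: 16.2
eef_pos: [0.4303, 0.2119, 0.2346]
orientation: [0.0, 0.999, 0.042, 0.0]
force: [-0.5, 0.1, -0.6]
gripper_width: 0.0517
[0.4302 0.2121 0.2346] 0.051831767775538704 [ 0.6 -1.  -0.6] 16.25
[413.5  77.6] hue 21.0 LS [0.5062 0.3319] 0.015 enc [0.5062 0.332 ] 0.0157 top 0.0272
[321.8 120.1] hue 89.0 LS [0.4289 0.2892] 0.015 enc [0.429 0.289] 0.0157 top 0.0272
[428.2 191.6] hue 21.0 LS [0.5355 0.2326] 0.0151 enc [0.5355 0.2326] 0.0159 top 0.0271
[314.7 203.5] hue 21.0 LS [0.4289 0.2121] 0.0148 enc [0.4292 0.212 ] 0.0157 top 0.0272
[ 0.   1.  94.6] -0.0026395601125184243 [[ 0.996  0.085  0.   ]
 [ 0.085 -0.996  0.   ]
 [ 0.     0.    -1.   ]] [ 0.22 -0.19  1.95 -0.    1.38  0.14]
```

View pics/wr12.png

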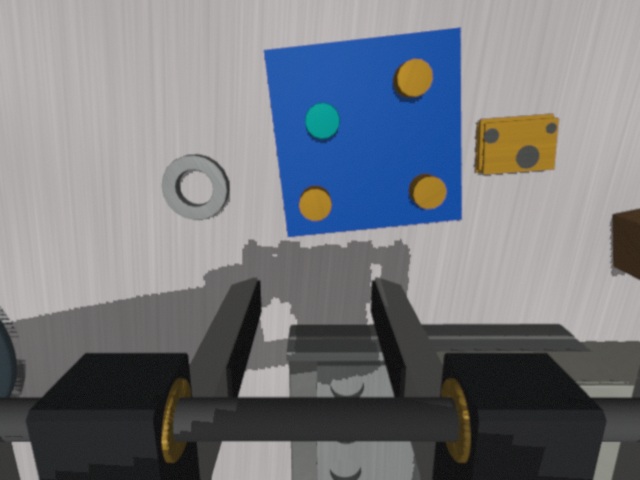

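The second orientation agrees to about 1.5 mm. I'll descend over the drum at (315,204) and grip its upper half.

```bash
python3 -m handwheel '[[-1,0,45,0],[-1,0,90,0],[-1,0,135,0],[-1,0,180,0],[-1,0,200,0]]' && python3 -m handwheel '[[0,0,12,0],[0,0,22,0],[0,0,22,0]]' && python3 -m handwheel '[[0,0,0,0],[0,0,0,0],[0,0,0,0],[0,0,0,0],[0,0,0,0]]' -1
```

```text
clock: 16.75
eef_pos: [0.426, 0.2117, 0.0304]
orientation: [0.001, 0.999, 0.043, -0.003]
force: [0.6, 0.3, -0.1]
gripper_width: 0.0516
clock: 17.05
eef_pos: [0.429, 0.2127, 0.0122]
orientation: [0.0, 0.999, 0.044, -0.0]
force: [0.9, -0.3, 0.2]
gripper_width: 0.0521
clock: 17.55
eef_pos: [0.4299, 0.213, 0.0135]
orientation: [-0.0, 0.999, 0.044, 0.001]
force: [-0.0, -0.2, 6.3]
gripper_width: 0.0309
```

```bash
python3 -m handwheel '[[0,0,-40,0],[0,0,-85,0],[0,0,-110,0],[0,0,-110,0],[0,0,-110,0]]' && python3 look.py 13 wrist && python3 drums.py wr13 .1;  python3 -c "
from h import *
print(go([.4765,.039,.124]), yaw([.996,.088]))"
```

```text
clock: 18.05
eef_pos: [0.4284, 0.2127, 0.1216]
orientation: [0.0, 0.999, 0.044, -0.0]
force: [0.5, 0.3, -1.6]
gripper_width: 0.0313
[0.4276 0.2125 0.1206] 0.03135649449202566 [-0.2 -0.5 -1.9] 18.1
[315.6 301.3] hue 20.0 LS [0.4282 0.2119] 0.0156 enc [0.4278 0.212 ] 0.0163 top 0.1351
[ 33.3 177.1  -3.4] 0.0008603698088405221
```

View pics/wr13.png

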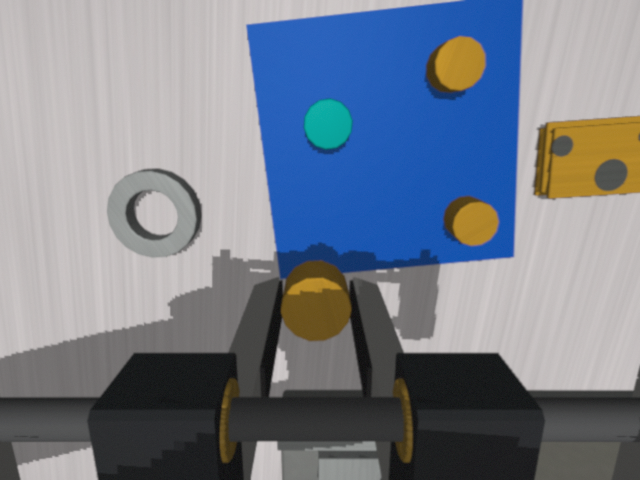

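The drum is held centrally, with its top disc at (315,301). Next I'll measure the pocket in this same tool orientation.

```bash
python3 -m handwheel '[[8,45,0,0],[17,90,0,0],[25,135,0,0],[33,180,0,0],[37,220,0,0]]' && python3 -m handwheel '[[2,30,0,0],[2,40,0,0],[2,40,0,0],[2,40,0,0]]' && python3 look.py 14 wrist && python3 pock.py wr14; python3 drums.py wr14 .1
```

```text
clock: 18.6
eef_pos: [0.4842, -0.0048, 0.1199]
orientation: [-0.001, 0.999, 0.044, -0.002]
force: [-0.7, 0.6, -1.2]
gripper_width: 0.0313
clock: 19.0
eef_pos: [0.4899, -0.0416, 0.1211]
orientation: [-0.001, 0.999, 0.045, -0.001]
force: [-0.7, -0.4, -1.5]
gripper_width: 0.0312
[ 0.4901 -0.0413  0.1214] 0.031172827841022713 [ 0.4 -0.6 -2.2] 19.05
slide top z 0.063 23619
[291.5  58.6] 3899 LS [0.467  0.0657] 0.0327 enc [0.4673 0.0662] 0.0522 floor z 0.057
[304.  114.6] 2847 LS [0.4757 0.0388] 0.0161 enc [0.4756 0.0388] 0.0165 floor z 0.0541
[304.5 205.6] 2336 LS [ 0.4801 -0.0123] 0.0159 enc [ 0.4802 -0.0123] 0.0165 floor z 0.0541
[305.4 359.7] 1560 LS [ 0.4892 -0.115 ] 0.0153 enc [ 0.4893 -0.1146] 0.0164 floor z 0.0542
[315.5 301.2] hue 20.0 LS [ 0.4896 -0.0424] 0.0156 enc [ 0.4894 -0.0424] 0.0163 top 0.1346
```

View pics/wr14.png

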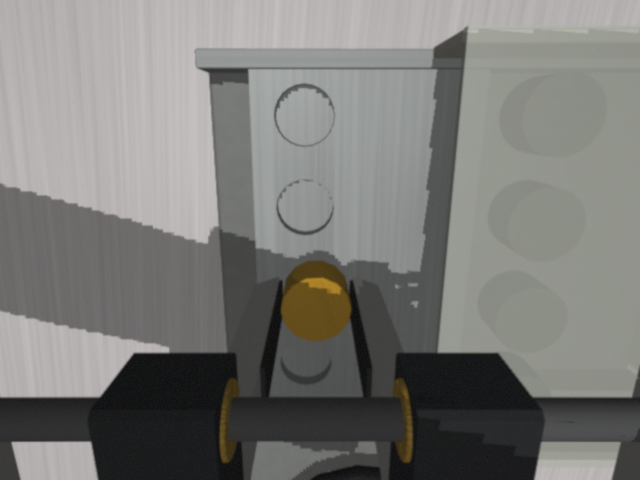

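```bash
python3 -c "
from h import *
print(go([.4760,.0397,.09]), T()[0])"
```

```text
[ -6.7 -81.9  31.5] [ 0.49012345 -0.04132983  0.12144163]
```

```bash
python3 -m handwheel '[[-3,-42,0,0],[-7,-82,0,0],[-7,-82,15,0],[-7,-82,31,0],[-7,-82,31,0]]' && python3 -m handwheel '[[0,0,0,0],[0,0,0,0]]' && python3 look.py 15 wrist && python3 -c "
from h import *
print(go([.4760,.0397,.0765]))"; python3 drums.py wr15 .09
```

```text
clock: 19.55
eef_pos: [0.4743, 0.0403, 0.0892]
orientation: [-0.001, 0.999, 0.046, -0.002]
force: [-1.1, -0.9, -1.9]
gripper_width: 0.0311
clock: 19.75
eef_pos: [0.4772, 0.0386, 0.0923]
orientation: [0.0, 0.999, 0.045, 0.001]
force: [-0.2, -0.3, -1.4]
gripper_width: 0.031
[0.4773 0.0384 0.0924] 0.03145799848293144 [ 0.1 -0.1 -1.9] 19.8
[-1.2 -1.4 15.9]
[315.6 302.9] hue 20.0 LS [0.4769 0.0378] 0.0156 enc [0.4768 0.0378] 0.0164 top 0.1058
```

View pics/wr15.png

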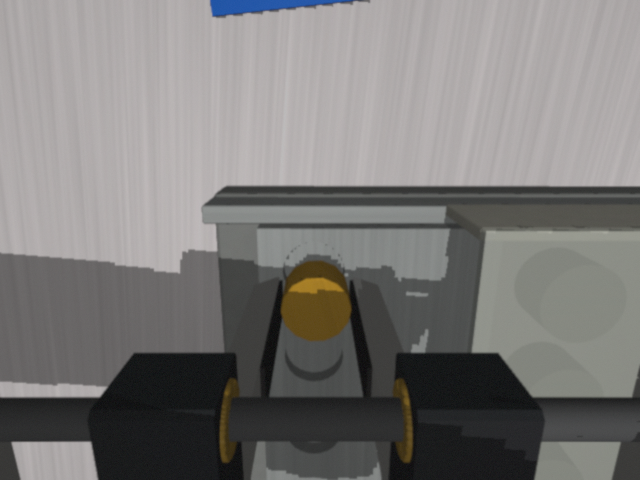

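```bash
python3 -m handwheel '[[-1,-1.5,7,0],[-1,-1.5,14,0],[-1,-1.5,14,0],[-1,-1.5,14,0]]' && python3 look.py 16 wrist && python3 -c "
from h import *
print(go([.4760,.0397,.0765]))"; python3 drums.py wr16 .08; python3 crop.py wr16 220 210 200 150 w16c
```

```text
clock: 20.2
eef_pos: [0.4752, 0.0397, 0.077]
orientation: [-0.0, 0.999, 0.044, -0.0]
force: [1.1, 0.2, -0.7]
gripper_width: 0.0312
[0.4755 0.0397 0.0773] 0.031279704881681115 [ 0.7  0.3 -0.8] 20.25
[0.5 0.  0.8]
[315.6 304.6] hue 20.0 LS [0.4749 0.0389] 0.0156 enc [0.4752 0.0389] 0.0163 top 0.0906
```

View pics/w16c.png

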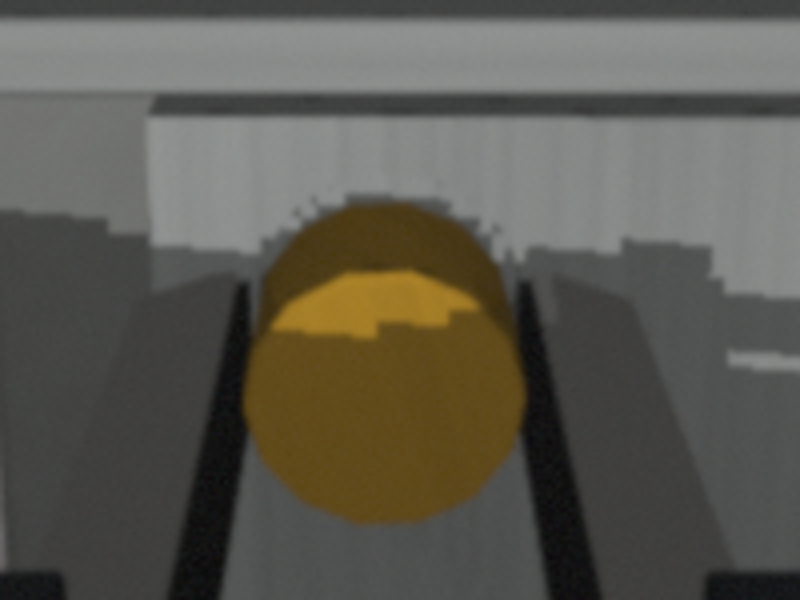

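```bash
python3 -m handwheel '[[0.5,0,4,0],[0.5,0,6,0],[0.5,0,8,0],[0.5,0,8,0]]'
```

```text
clock: 20.65
eef_pos: [0.4757, 0.0398, 0.069]
orientation: [-0.0, 0.999, 0.044, -0.0]
force: [0.1, 1.0, -2.0]
gripper_width: 0.0314
```

Already below the mouth with no force, so I'll continue to the bottom.

```bash
python3 -m handwheel '[[0,0,2,0],[0,0,4,0],[0,0,4.5,0],[0,0,4.5,0],[0,0,4.5,0]]'
```

```text
clock: 21.15
eef_pos: [0.476, 0.0398, 0.0649]
orientation: [-0.0, 0.999, 0.044, -0.0]
force: [0.1, 0.8, -1.9]
gripper_width: 0.0319
```

```bash
python3 -m handwheel '[[0,0,1,0],[0,0,2,0],[0,0,2,0],[0,0,2,0]]'
```

```text
clock: 21.55
eef_pos: [0.4762, 0.0398, 0.0644]
orientation: [-0.0, 0.999, 0.045, -0.0]
force: [-5.6, 0.8, 10.4]
gripper_width: 0.031
```

It touched bottom at z 0.0644 with 10 N. I'll release, lift and check the height of its top.

```bash
python3 -m handwheel '[[0,0,-1,0],[0,0,-1,0],[0,0,-1,0],[0,0,-20,0],[0,0,-60,0]]' 0.05 && python3 -m handwheel '[[0,40,-30,0],[0,70,-50,0],[0,80,-50,0],[0,80,-50,0]]' && python3 look.py 17 wrist && python3 drums.py wr17 .06; python3 pock.py wr17
```

```text
clock: 22.05
eef_pos: [0.4732, 0.0401, 0.1204]
orientation: [-0.001, 0.999, 0.044, -0.004]
force: [0.2, 0.3, -0.2]
gripper_width: 0.0491
clock: 22.45
eef_pos: [0.483, -0.0406, 0.1724]
orientation: [-0.0, 0.999, 0.043, -0.0]
force: [-0.3, 1.0, -0.7]
gripper_width: 0.0495
[ 0.4823 -0.0395  0.1715] 0.04900371246562198 [-0.6  0.  -0.2] 22.5
[315.6 118.4] hue 21.0 LS [0.4757 0.0383] 0.0151 enc [0.4758 0.0382] 0.0157 top 0.0783
slide top z 0.063 20901
[307.   71.2] 2667 LS [0.4669 0.068 ] 0.0329 enc [0.467  0.0681] 0.0528 floor z 0.0569
[315.5 192.8] 1646 LS [ 0.48   -0.0123] 0.016 enc [ 0.48   -0.0124] 0.0166 floor z 0.0541
[315.4 261.7] 1355 LS [ 0.4844 -0.0638] 0.0155 enc [ 0.4845 -0.0636] 0.0164 floor z 0.0541
[315.7 324.2] 1173 LS [ 0.4891 -0.1151] 0.0154 enc [ 0.489  -0.1152] 0.0163 floor z 0.0541
[292.8 355.1] 903 LS [ 0.4788 -0.1351] 0.0259 enc [ 0.48   -0.1461] 0.0392 floor z 0.0569
[296.3 381.8] 820 LS [ 0.4784 -0.1697] 0.0249 enc [ 0.4777 -0.169 ] 0.0409 floor z 0.0537
```

View pics/wr17.png

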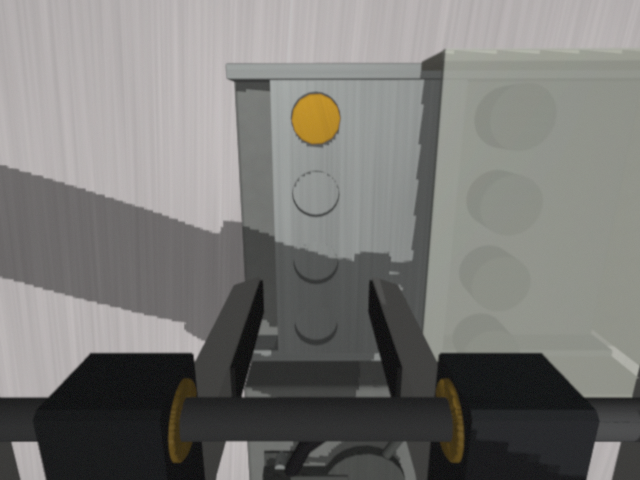

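It stands 15.3 mm proud of the slide, so it is seated. Now the second drum, at (.536,.232).

```bash
python3 -c "
from h import *
print(go([.536,.2326,.22]))"; 
```

```text
[  77.2 -266.5  -48.3]
```

```bash
python3 -m handwheel '[[12,-45,-12,0],[25,-90,-25,0],[38,-135,-35,0],[50,-180,-45,0],[64,-225,-48,0]]' && python3 -m handwheel '[[13,-41,0,0],[13,-41,0,0],[13,-41,0,0]]' && python3 look.py 18 wrist && python3 drums.py wr18; python3 -c "
from h import *
print(go([.536,.2326,.0125]))"
```

```text
clock: 23.0
eef_pos: [0.5258, 0.1932, 0.22]
orientation: [-0.0, 0.999, 0.045, -0.001]
force: [1.0, -0.4, -0.1]
gripper_width: 0.0495
clock: 23.3
eef_pos: [0.5344, 0.2334, 0.2185]
orientation: [0.0, 0.999, 0.046, -0.002]
force: [-0.8, -0.4, 0.1]
gripper_width: 0.049
[0.5347 0.2324 0.219 ] 0.04926261800834711 [ 0.5 -1.   0.5] 23.35
[296.   91.5] hue 21.0 LS [0.5073 0.3319] 0.0148 enc [0.5074 0.332 ] 0.0153 top 0.0272
[204.1 134.1] hue 89.0 LS [0.4296 0.2893] 0.0152 enc [0.4295 0.2896] 0.016 top 0.0273
[319.4 207.9] hue 21.0 LS [0.5367 0.233 ] 0.015 enc [0.5368 0.233 ] 0.0158 top 0.0272
[ 2.000e+00 -2.000e-01  2.065e+02]
```

View pics/wr18.png

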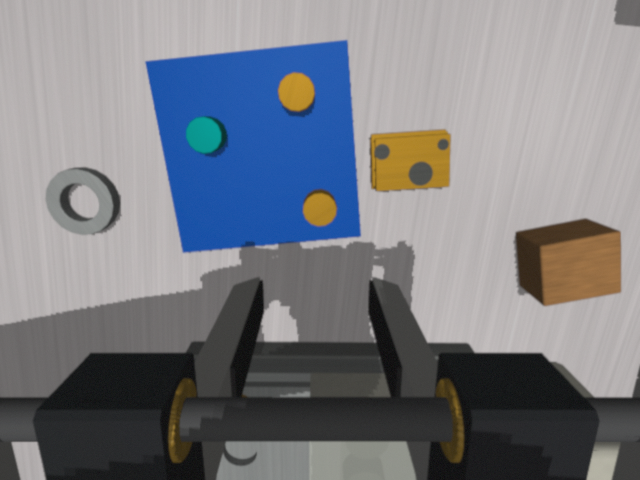

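```bash
python3 -m handwheel '[[2,-0.5,45,0],[2,-0.5,90,0],[2,-0.5,135,0],[2,-0.5,175,0],[2,-0.5,190,0]]' && python3 -m handwheel '[[0,0,10,0],[0,0,16,0],[0,0,16,0]]' && python3 -m handwheel '[[0,0,0,0],[0,0,0,0],[0,0,0,0],[0,0,0,0],[0,0,0,0]]' -1 && python3 -m handwheel '[[0,0,-40,0],[0,0,-85,0],[0,0,-110,0],[0,0,-110,0],[0,0,-110,0]]' && python3 look.py 19 wrist && python3 drums.py wr19 .1;  python3 -c "
from h import *
print(go([.4806,-.012,.124]))"
```

```text
clock: 23.85
eef_pos: [0.5342, 0.2306, 0.026]
orientation: [0.001, 0.999, 0.044, -0.004]
force: [-0.7, 1.2, -0.6]
gripper_width: 0.0495
clock: 24.15
eef_pos: [0.539, 0.2326, 0.0159]
orientation: [-0.0, 0.999, 0.044, 0.001]
force: [-0.3, 0.1, 0.1]
gripper_width: 0.0494
clock: 24.65
eef_pos: [0.5387, 0.2328, 0.0161]
orientation: [-0.0, 0.999, 0.045, 0.0]
force: [-1.8, -0.1, 5.2]
gripper_width: 0.031
clock: 25.15
eef_pos: [0.5376, 0.2324, 0.1239]
orientation: [0.0, 0.999, 0.045, -0.0]
force: [-0.3, -0.4, -2.2]
gripper_width: 0.031
[0.5367 0.2322 0.1227] 0.030772689523626554 [ 0.4 -0.1 -1.9] 25.2
[315.5 296.5] hue 20.0 LS [0.5371 0.2329] 0.0156 enc [0.5371 0.233 ] 0.0162 top 0.1348
[-77.6 238.3  -0.9]
```

```bash
python3 -m handwheel '[[-15,48,0,0],[-31,96,0,0],[-46,144,0,0],[-62,192,0,0],[-78,238,0,0]]' && python3 -m handwheel '[[0,1.8,0,0],[0,1.8,20,0],[0,1.8,33,0],[0,1.8,33,0],[0,1.8,33,0]]' && python3 look.py 20 wrist && python3 drums.py wr20 .08;  python3 -c "
from h import *
print(go([.4804,-.0135,.09]))"; python3 crop.py wr20 220 210 200 150 w20c
```

```text
clock: 25.7
eef_pos: [0.4793, -0.0122, 0.1223]
orientation: [-0.001, 0.999, 0.045, -0.002]
force: [0.3, -0.6, -1.4]
gripper_width: 0.031
clock: 26.2
eef_pos: [0.4812, -0.0119, 0.0909]
orientation: [-0.0, 0.999, 0.045, -0.001]
force: [-0.5, 0.0, -1.1]
gripper_width: 0.0312
[ 0.4819 -0.0122  0.0917] 0.03120482487976059 [-0.3  1.  -2.3] 26.25
[315.6 296.4] hue 20.0 LS [ 0.4807 -0.0116] 0.0156 enc [ 0.4807 -0.0115] 0.0162 top 0.1018
[-1.6  1.2  1.7]
```

View pics/w20c.png

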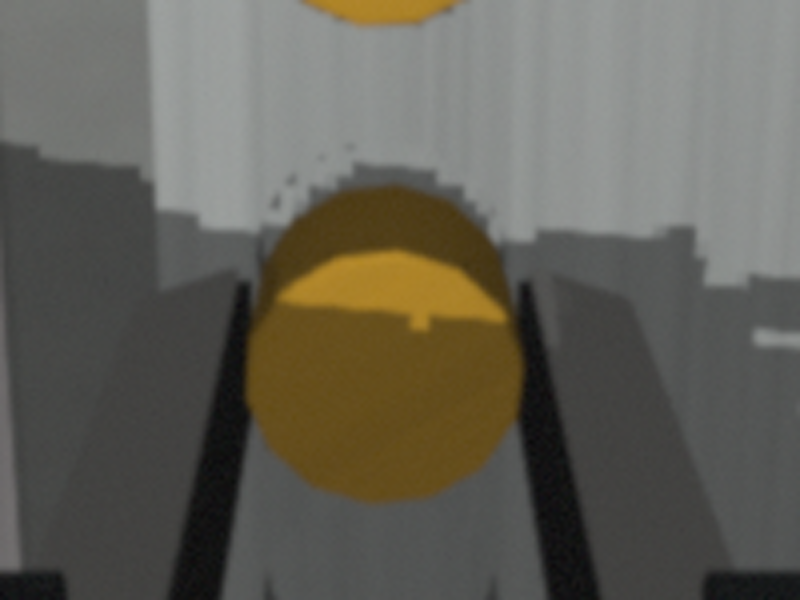

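```bash
python3 -m handwheel '[[-1.3,1.2,6,0],[-1.3,1.2,12,0],[-1.3,1.2,12,0],[-1.3,1.2,12,0]]' && python3 -m handwheel '[[0,0,4,0],[0,0,7,0],[0,0,9,0],[0,0,9,0],[0,0,9,0]]'; python3 -c "
from h import *
print(go([.4804,-.0135,.066]))"
```

```text
clock: 26.65
eef_pos: [0.4806, -0.014, 0.0798]
orientation: [-0.0, 0.999, 0.045, -0.0]
force: [0.2, -0.2, -1.4]
gripper_width: 0.0308
clock: 27.15
eef_pos: [0.4813, -0.0133, 0.0727]
orientation: [-0.001, 0.999, 0.044, 0.0]
force: [-5.0, 4.7, 11.3]
gripper_width: 0.0311
[-0.9  0.1  6.7]
```

Contact short of the bottom. The side force points to −x/+y, so I'll make small probing shifts.

```bash
python3 -m handwheel '[[-0.6,0,0,0],[-1,0,0,0],[-1,-0.5,0,0],[-1,-0.8,0,0]]'
```

```text
clock: 27.55
eef_pos: [0.4812, -0.0132, 0.0728]
orientation: [0.0, 0.999, 0.045, 0.001]
force: [-0.7, 2.9, 7.5]
gripper_width: 0.0312
```

```bash
python3 -m handwheel '[[0,0,2,0],[0,0,4,0],[0,0,4,0]]'; python3 -m handwheel '[[0.5,0,0,0],[0.5,-0.5,0,0],[0,-1,0,0],[-0.5,-0.5,0,0],[0,0,0,0]]'; python3 look.py 21 wrist; python3 drums.py wr21 .065;python3 crop.py wr21 220 210 200 150 w21c
```

```text
clock: 27.85
eef_pos: [0.4806, -0.0132, 0.0676]
orientation: [-0.0, 0.999, 0.044, 0.001]
force: [1.4, 1.1, 2.4]
gripper_width: 0.0313
clock: 28.35
eef_pos: [0.4803, -0.0132, 0.0674]
orientation: [-0.0, 0.999, 0.044, 0.001]
force: [1.8, 2.7, 4.6]
gripper_width: 0.0309
[ 0.4803 -0.0133  0.0674] 0.03151763862126925 [3.  1.6 4.2] 28.4
[317.  187.5] hue 21.0 LS [0.4759 0.0384] 0.0153 enc [0.4759 0.0384] 0.0158 top 0.0782
[315.5 296.6] hue 20.0 LS [ 0.4796 -0.0106] 0.0158 enc [ 0.4794 -0.0106] 0.0166 top 0.0799
```

View pics/w21c.png

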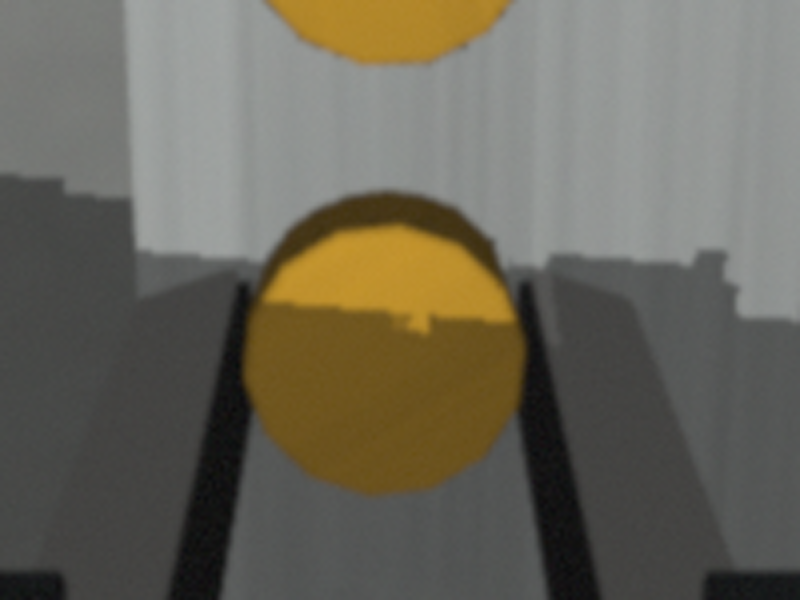

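It slipped in, and its top is now 1.7 mm above drum 1. I'll push further.

```bash
python3 -m handwheel '[[0,0,1.5,0],[0,0,3,0],[0,0,3,0],[0,0,3,0]]'; python3 -m handwheel '[[0,0,-1,0],[0,0,-1,0],[0,0,-1,0],[0,0,-20,0],[0,0,-60,0]]' 0.05 && python3 -m handwheel '[[0,40,-30,0],[0,70,-50,0],[0,80,-50,0],[0,80,-50,0]]' && python3 look.py 22 wrist && python3 drums.py wr22 .06; python3 pock.py wr22
```

```text
clock: 28.8
eef_pos: [0.4807, -0.0143, 0.0661]
orientation: [0.001, 0.999, 0.045, 0.0]
force: [-2.7, -2.4, 16.0]
gripper_width: 0.031
clock: 29.3
eef_pos: [0.476, -0.0125, 0.1205]
orientation: [-0.001, 0.999, 0.044, -0.005]
force: [0.9, 0.5, 0.4]
gripper_width: 0.0492
clock: 29.7
eef_pos: [0.4862, -0.0936, 0.1729]
orientation: [-0.0, 0.999, 0.043, -0.001]
force: [0.4, 1.0, -0.6]
gripper_width: 0.0496
[ 0.4855 -0.0924  0.172 ] 0.04926139130693585 [ 0.2  0.6 -0.9] 29.75
[318.2  28.8] hue 21.0 LS [0.4758 0.0376] 0.0152 enc [0.4759 0.0376] 0.0158 top 0.0782
[317.5 116.8] hue 21.0 LS [ 0.4798 -0.0136] 0.0151 enc [ 0.4797 -0.0136] 0.0157 top 0.0782
slide top z 0.063 22330
[317.9 191.3] 1635 LS [ 0.4846 -0.064 ] 0.0159 enc [ 0.4846 -0.0641] 0.0165 floor z 0.0541
[317.8 260.2] 1378 LS [ 0.4891 -0.1155] 0.0157 enc [ 0.4891 -0.1152] 0.0165 floor z 0.0541
[304.5 295.1] 908 LS [ 0.483  -0.1351] 0.0239 enc [ 0.4843 -0.1412] 0.0349 floor z 0.057
[304.8 324.9] 612 LS [ 0.4838 -0.1708] 0.021 enc [ 0.484  -0.1716] 0.0352 floor z 0.0542
```

View pics/wr22.png

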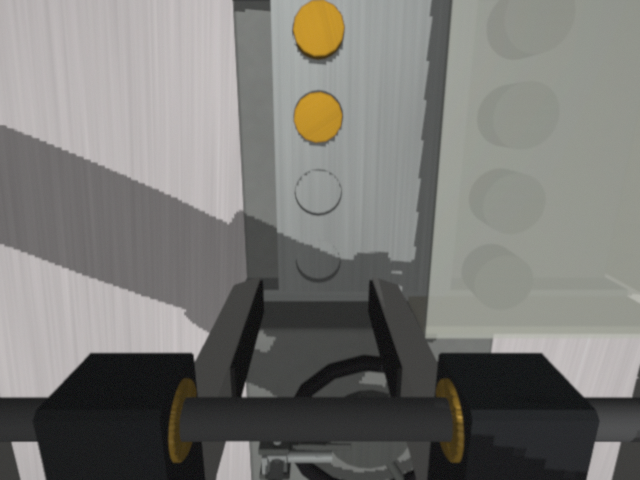

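Both drums' tops read 0.0782, so both are seated. Now the third.

```bash
python3 -c "
from h import *
print(go([.507,.332,.22]))"; python3 -m handwheel '[[5,-47,-15,0],[11,-94,-30,0],[17,-141,-45,0],[23,-188,-48,0],[29,-235,-48,0]]' && python3 -m handwheel '[[6,-47,0,0],[12,-94,0,0],[18,-141,0,0],[28,-184,0,0],[28,-184,0,0]]' && python3 -m handwheel '[[0,0,0,0],[0,0,0,0]]' && python3 look.py 23 wrist && python3 drums.py wr23; python3 -c "
from h import *
print(go([.507,.332,.0125]))"
```

```text
[  58.6 -421.   -47.3]
clock: 30.25
eef_pos: [0.4931, 0.1468, 0.2207]
orientation: [-0.0, 0.999, 0.045, -0.001]
force: [0.7, -0.7, -0.4]
gripper_width: 0.0491
clock: 30.75
eef_pos: [0.5035, 0.3341, 0.2188]
orientation: [0.0, 0.999, 0.048, -0.002]
force: [0.1, 0.3, 0.2]
gripper_width: 0.0494
clock: 30.95
eef_pos: [0.5051, 0.3289, 0.2204]
orientation: [0.001, 0.999, 0.045, -0.001]
force: [1.1, 0.1, -0.3]
gripper_width: 0.0494
[0.5055 0.3286 0.2209] 0.049128880603160806 [-0.4 -0.  -0.1] 31.0
[319.4 202.3] hue 21.0 LS [0.5071 0.3332] 0.015 enc [0.5067 0.3331] 0.0159 top 0.0272
[233.7 239.6] hue 89.0 LS [0.4294 0.2901] 0.0153 enc [0.4296 0.2902] 0.016 top 0.0272
[  2.2  -3.4 208.4]
```

View pics/wr23.png

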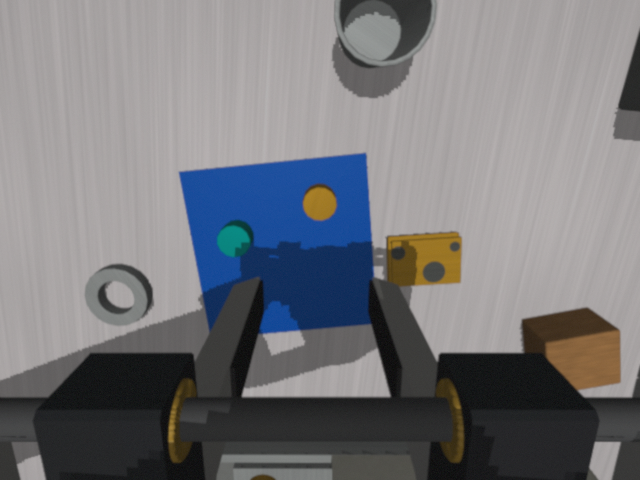

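```bash
python3 -m handwheel '[[1,-2,45,0],[2,-4,90,0],[2,-4,135,0],[2,-4,175,0],[2,-4,195,0]]' && python3 -m handwheel '[[0,0,10,0],[0,0,13,0],[0,0,13,0]]' && python3 -m handwheel '[[0,0,0,0],[0,0,0,0],[0,0,0,0],[0,0,0,0],[0,0,0,0]]' -1 && python3 -m handwheel '[[0,0,-40,0],[0,0,-85,0],[0,0,-110,0],[0,0,-110,0],[0,0,-110,0]]' && python3 look.py 24 wrist && python3 drums.py wr24 .1;  python3 -c "
from h import *
print(go([.4851,-.064,.124]))"
```

```text
clock: 31.5
eef_pos: [0.5053, 0.3311, 0.0228]
orientation: [0.001, 0.999, 0.043, -0.003]
force: [-0.5, -0.1, -0.8]
gripper_width: 0.0495
clock: 31.8
eef_pos: [0.5087, 0.3334, 0.0149]
orientation: [-0.0, 0.999, 0.044, 0.001]
force: [0.6, -0.3, 0.8]
gripper_width: 0.0494
clock: 32.3
eef_pos: [0.5086, 0.3339, 0.0152]
orientation: [-0.0, 0.999, 0.045, 0.001]
force: [-1.4, -1.0, 6.3]
gripper_width: 0.0314
clock: 32.8
eef_pos: [0.5074, 0.3333, 0.123]
orientation: [0.0, 0.999, 0.044, -0.0]
force: [-0.1, 0.3, -2.4]
gripper_width: 0.0311
[0.5066 0.333  0.1216] 0.030638964499802607 [ 0.  -0.1 -2.4] 32.85
[315.6 298.9] hue 20.0 LS [0.507 0.333] 0.0156 enc [0.5071 0.333 ] 0.0162 top 0.1347
[-56.7 393.5  -1.7]
```

```bash
python3 -m handwheel '[[-7,48,0,0],[-14,96,0,0],[-21,144,0,0],[-28,192,0,0],[-35,240,0,0]]' && python3 -m handwheel '[[-7,48,0,0],[-14,96,0,0],[-21,144,0,0],[-22,154,0,0],[-22,154,0,0]]' &&  python3 -m handwheel '[[0,0,15,0],[0,0,30,0],[0,0,30,0],[0,0,30,0]]' && python3 look.py 25 wrist && python3 drums.py wr25 .08;  python3 -c "
from h import *
print(go([.4852,-.0648,.078]))"
```

```text
clock: 33.35
eef_pos: [0.4921, 0.0897, 0.1212]
orientation: [-0.0, 0.999, 0.045, -0.002]
force: [0.4, -0.5, -1.9]
gripper_width: 0.0308
clock: 33.85
eef_pos: [0.4848, -0.0648, 0.1219]
orientation: [-0.001, 0.999, 0.043, -0.002]
force: [-0.2, 0.4, -1.6]
gripper_width: 0.031
clock: 34.25
eef_pos: [0.4856, -0.0625, 0.0931]
orientation: [-0.001, 0.999, 0.045, -0.001]
force: [1.2, 0.6, -1.0]
gripper_width: 0.0314
[ 0.4862 -0.0629  0.0939] 0.030855766228074545 [-0.1  0.1 -0.3] 34.3
[315.6 298.9] hue 20.0 LS [ 0.4853 -0.0629] 0.0156 enc [ 0.4851 -0.0627] 0.0163 top 0.105
[-1.1  1.8 15.9]
```

```bash
python3 -m handwheel '[[-0.8,1.7,7,0],[-0.8,1.7,14,0],[-0.8,1.7,14,0],[-0.8,1.7,14,0]]' && python3 -m handwheel '[[0,0,4,0],[0,0,7,0],[0,0,9,0],[0,0,9,0],[0,0,9,0]]'
```

```text
clock: 34.7
eef_pos: [0.4854, -0.0657, 0.0797]
orientation: [-0.0, 0.999, 0.044, -0.0]
force: [0.6, 0.7, -1.0]
gripper_width: 0.0312
clock: 35.2
eef_pos: [0.4862, -0.0654, 0.0733]
orientation: [-0.0, 0.999, 0.045, -0.0]
force: [-6.9, 5.4, 15.9]
gripper_width: 0.0313
```

```bash
python3 -m handwheel '[[-0.6,0,0,0],[-1,0,0,0],[-1,-0.5,0,0],[-1,-0.8,0,0],[-1,-0.8,2,0]]';python3 -m handwheel '[[0,0,2,0],[0,0,2,0]]'
```

```text
clock: 35.7
eef_pos: [0.4861, -0.0651, 0.0721]
orientation: [0.0, 0.999, 0.045, 0.001]
force: [-7.3, 5.9, 20.1]
gripper_width: 0.031
clock: 35.9
eef_pos: [0.4857, -0.0648, 0.0692]
orientation: [-0.0, 0.999, 0.045, 0.001]
force: [-3.4, 4.5, 11.1]
gripper_width: 0.0312
```

Going in. Push to the bottom.

```bash
python3 -m handwheel '[[-0.3,-0.3,1,0],[-0.3,-0.3,2,0],[-0.3,-0.3,3,0],[-0.3,-0.3,4,0],[-0.3,-0.3,4,0]]'; python3 look.py 26 wrist; python3 drums.py wr26 .065
```

```text
clock: 36.4
eef_pos: [0.4855, -0.065, 0.0649]
orientation: [0.0, 0.999, 0.044, 0.001]
force: [-2.5, 0.6, 9.1]
gripper_width: 0.031
[ 0.4856 -0.065   0.0649] 0.03131082111883447 [-2.1  0.5  9. ] 36.45
[315.6  52.8] hue 21.0 LS [0.476  0.0377] 0.0152 enc [0.476  0.0376] 0.0156 top 0.0782
[314.4 188.4] hue 21.0 LS [ 0.4801 -0.0134] 0.0153 enc [ 0.48   -0.0133] 0.0158 top 0.0782
[315.6 298.5] hue 20.0 LS [ 0.4848 -0.0621] 0.0155 enc [ 0.4846 -0.0619] 0.0165 top 0.0803
```

```bash
python3 -m handwheel '[[0,0,1.5,0],[0,0,2.5,0],[0,0,2.5,0]]'; python3 look.py 27 wrist; python3 drums.py wr27 .065; python3 crop.py wr27 220 210 200 150 w27c
```

```text
clock: 36.75
eef_pos: [0.4858, -0.0653, 0.0644]
orientation: [0.0, 0.999, 0.045, 0.001]
force: [-10.0, 2.6, 25.0]
gripper_width: 0.0315
[ 0.4858 -0.0653  0.0644] 0.03125468928134811 [-10.1   2.8  24.6] 36.8
[315.2  51.6] hue 21.0 LS [0.476  0.0376] 0.0152 enc [0.4761 0.0377] 0.0157 top 0.0782
[314.1 187.8] hue 21.0 LS [ 0.4801 -0.0134] 0.0153 enc [ 0.48   -0.0134] 0.0159 top 0.0782
[315.6 298.4] hue 20.0 LS [ 0.485  -0.0621] 0.0157 enc [ 0.4848 -0.0619] 0.0165 top 0.0801
```

View pics/w27c.png

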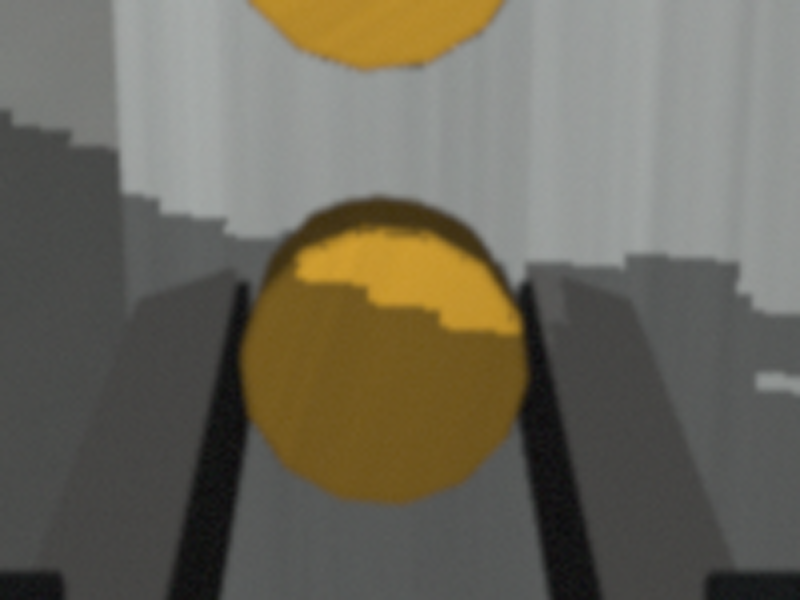

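```bash
python3 -m handwheel '[[0,0,-1,0],[0,0,-1.5,0],[0,0,-1.5,0],[0,0,-20,0],[0,0,-60,0]]' 0.05 && python3 -m handwheel '[[0,40,-30,0],[0,70,-50,0],[0,80,-50,0],[0,80,-50,0]]' && python3 look.py 28 wrist && python3 drums.py wr28 .06; python3 pock.py wr28
```

```text
clock: 37.3
eef_pos: [0.4811, -0.0637, 0.1175]
orientation: [-0.002, 0.999, 0.044, -0.004]
force: [0.3, -1.0, 0.7]
gripper_width: 0.049
clock: 37.7
eef_pos: [0.4909, -0.145, 0.1696]
orientation: [-0.0, 0.999, 0.043, -0.0]
force: [-1.1, 0.2, -0.4]
gripper_width: 0.0495
[ 0.4902 -0.1438  0.1686] 0.0494853003063554 [-0.3 -0.1  0.3] 37.75
[317.2  28.1] hue 21.0 LS [ 0.4799 -0.0142] 0.0152 enc [ 0.4798 -0.0142] 0.0159 top 0.0782
[317.8 117.3] hue 21.0 LS [ 0.4848 -0.0654] 0.0151 enc [ 0.4848 -0.0654] 0.0157 top 0.0782
slide top z 0.063 17120
[317.5 192.5] 1660 LS [ 0.4891 -0.1158] 0.0159 enc [ 0.4893 -0.1162] 0.0165 floor z 0.054
[292.9 231.8] 1559 LS [ 0.476  -0.1436] 0.0272 enc [ 0.4765 -0.1463] 0.0432 floor z 0.057
[295.8 266. ] 606 LS [ 0.479 -0.178] 0.0251 enc [ 0.4783 -0.1731] 0.0407 floor z 0.0548
```

View pics/wr28.png

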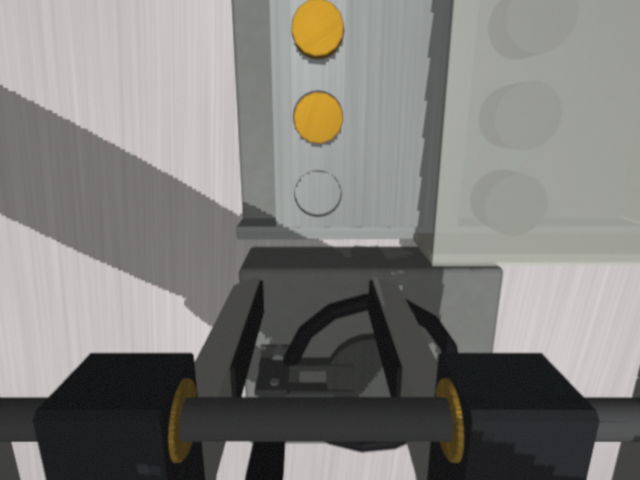

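All three tops are at 0.0782, level with each other and 15.2 mm proud. I'll go up and look at the crank, plus a bench-wide check.

```bash
python3 -m handwheel '[[0,0,-50,0],[0,0,-100,0],[0,30,-135,0],[-5,75,-135,0],[-15,120,-135,0]]' && python3 -m handwheel '[[-10,40,0,0],[-25,75,0,0],[-25,75,0,0],[-25,75,0,0]]' 0 && python3 look.py 29 wrist scene
```

```text
clock: 38.25
eef_pos: [0.4875, -0.2647, 0.3049]
orientation: [-0.0, 0.999, 0.046, 0.0]
force: [0.4, -0.1, -0.7]
gripper_width: 0.0497
clock: 38.65
eef_pos: [0.4685, -0.3409, 0.3031]
orientation: [-0.002, 0.999, 0.044, -0.001]
force: [0.4, 0.8, 0.5]
gripper_width: 0.0467
[ 0.4691 -0.3403  0.3042] 0.047368347422986276 [-0.1  0.6  0.3] 38.75
```

View pics/wr29.png

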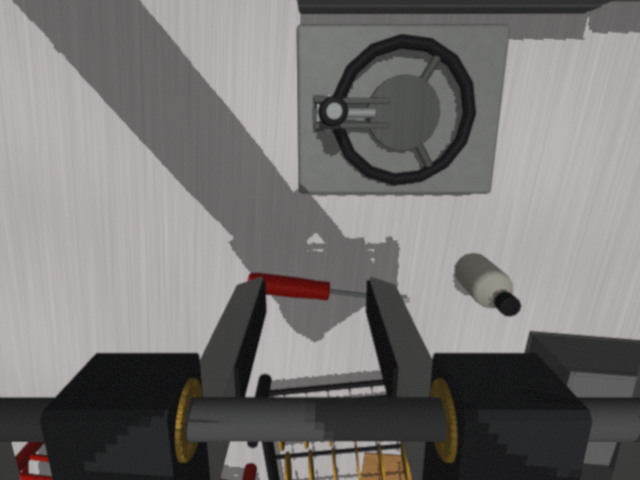

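View pics/sc29.png

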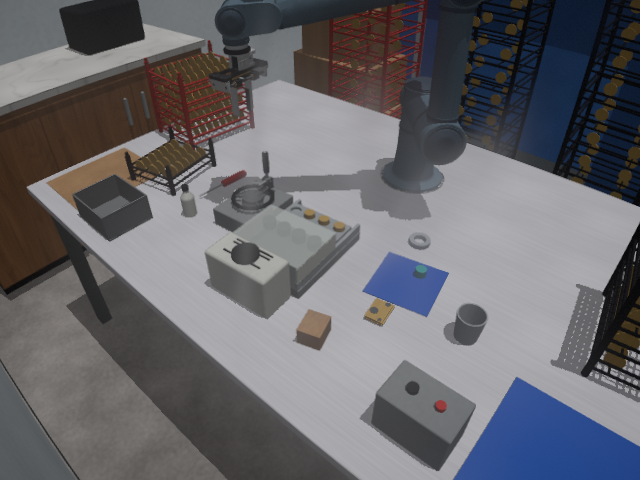

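The three drums sit in the slide, only the turquoise one is left on the mat, and the crank stands upright with its end at (333,111) in the wrist view.

```bash
python3 - <<'E'
from h import *
f=np.load('wr29.npz'); c=arm.calibration('wrist'); c['rvec']=f['r']; c['tvec']=f['t']; P=cloud(c,f['d'])
for z in [.205,.19,.175]:
    m=(abs(P[...,2]-z)<.006)&(abs(P[...,0]-.475)<.04)&(abs(P[...,1]+.255)<.035)
    q=P[m]; print(z,m.sum(),q.mean(0).round(4),q.min(0).round(4),q.max(0).round(4))
print(plane(c,[(333.5,111)],.2025),go([.474,-.2555,.25]))
E
```

```text
0.205 674 [ 0.4718 -0.2556  0.2034] [ 0.4625 -0.2648  0.1998] [ 0.481  -0.2465  0.2068]
0.19 20 [ 0.4644 -0.257   0.189 ] [ 0.4619 -0.2651  0.1842] [ 0.4704 -0.2477  0.1955]
0.175 12 [ 0.4639 -0.2585  0.1751] [ 0.4618 -0.2659  0.1694] [ 0.4724 -0.2514  0.1801]
[[ 0.47197823 -0.2558666   0.2025    ]] [ 12.6 -83.9  54.4]
```

```bash
python3 -m handwheel '[[5,-42,20,0],[10,-83.5,50,0],[10,-83.5,50,0],[10,-83.5,50,0]]' && python3 -c "
from h import *
print(go([.472,-.256,.165]))"
```

```text
clock: 39.15
eef_pos: [0.4714, -0.256, 0.2547]
orientation: [-0.0, 0.999, 0.046, -0.001]
force: [0.9, -0.6, -0.2]
gripper_width: 0.047
[ 0.7  0.2 89.7]
```

```bash
python3 -m handwheel '[[0.5,0,30,0],[0.5,0,60,0],[0.5,0,89,0],[0.5,0,89,0],[0.5,0,89,0]]' && python3 -c "
from h import *
print(go([.472,-.256,.165]))" && python3 -m handwheel '[[0,0,0,0],[0,0,0,0],[0,0,0,0],[0,0,0,0]]' -1;  python3 look.py 30 wrist
```

```text
clock: 39.65
eef_pos: [0.4725, -0.259, 0.1679]
orientation: [0.001, 0.999, 0.044, 0.001]
force: [-0.4, -0.1, -0.5]
gripper_width: 0.047
[-0.3 -3.1  2.9]
clock: 40.05
eef_pos: [0.4723, -0.2585, 0.1673]
orientation: [0.001, 0.999, 0.044, 0.001]
force: [0.9, 0.4, 3.4]
gripper_width: 0.0192
[ 0.4723 -0.2585  0.1674] 0.01950780596414314 [-0.   0.5  2.9] 40.1
```

View pics/wr30.png

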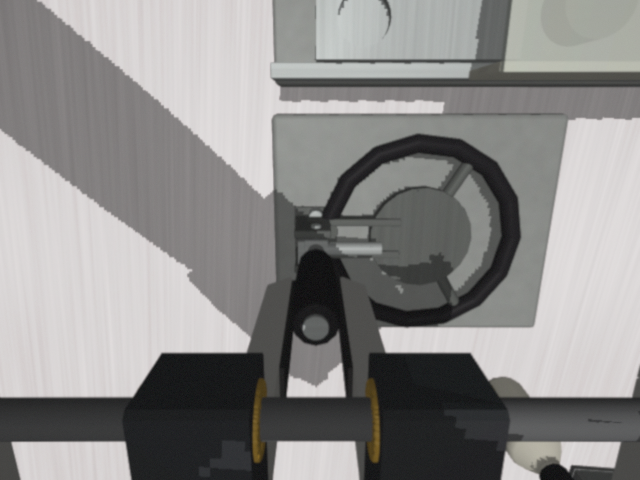

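```bash
python3 - <<'E'
import numpy as np
f=lambda a:-70*np.array([np.cos(a),np.sin(a)])
for p0 in range(0,700,100):
    print(p0,[[round(float(v),1) for v in f(np.radians(p0+20*i))-f(np.radians(p0))] for i in range(1,6)])
E
python3 -m handwheel '[[1.1,-12.2,0,0],[4.2,-23.9,0,0],[9.4,-35,0,0],[16.4,-45,0,0],[25,-53.6,0,0]]'
```

```text
0 [[4.2, -23.9], [16.4, -45.0], [35.0, -60.6], [57.8, -68.9], [82.2, -68.9]]
100 [[22.8, 8.3], [41.5, 23.9], [53.6, 45.0], [57.8, 68.9], [53.6, 92.9]]
200 [[-12.2, 21.1], [-30.8, 36.7], [-53.6, 45.0], [-77.9, 45.0], [-100.8, 36.7]]
300 [[-18.6, -15.6], [-30.8, -36.7], [-35.0, -60.6], [-30.8, -84.6], [-18.6, -105.6]]
400 [[18.6, -15.6], [41.5, -23.9], [65.8, -23.9], [88.6, -15.6], [107.2, 0.0]]
500 [[12.2, 21.1], [16.4, 45.0], [12.2, 68.9], [-0.0, 90.0], [-18.6, 105.6]]
600 [[-22.8, 8.3], [-47.2, 8.3], [-70.0, 0.0], [-88.6, -15.6], [-100.8, -36.7]]
clock: 40.6
eef_pos: [0.4928, -0.202, 0.1673]
orientation: [0.001, 0.999, 0.045, 0.001]
force: [-0.6, -3.8, 4.7]
gripper_width: 0.0192
```

```bash
python3 - <<'E'
import numpy as np
f=lambda a:-70*np.array([np.cos(a),np.sin(a)])
for p0 in range(150,700,100):
    print(p0,[[round(float(v),1) for v in f(np.radians(p0+20*i))-f(np.radians(p0))] for i in range(1,6)])
E
python3 -m handwheel '[[21.1,-12.2,0,0],[45,-16.4,0,0],[68.9,-12.2,0,0],[90,0,0,0],[105.6,18.6,0,0]]'; python3 look.py 31 wrist
```

```text
150 [[8.3, 22.8], [8.3, 47.2], [-0.0, 70.0], [-15.6, 88.6], [-36.7, 100.8]]
250 [[-23.9, 4.2], [-47.9, 0.0], [-68.9, -12.2], [-84.6, -30.8], [-92.9, -53.6]]
350 [[0.0, -24.3], [8.3, -47.2], [23.9, -65.8], [45.0, -77.9], [68.9, -82.2]]
450 [[23.9, 4.2], [45.0, 16.4], [60.6, 35.0], [68.9, 57.8], [68.9, 82.2]]
550 [[-8.3, 22.8], [-23.9, 41.5], [-45.0, 53.6], [-68.9, 57.8], [-92.9, 53.6]]
650 [[-21.1, -12.2], [-36.7, -30.8], [-45.0, -53.6], [-45.0, -77.9], [-36.7, -100.8]]
clock: 41.1
eef_pos: [0.5991, -0.2098, 0.1672]
orientation: [-0.001, 0.999, 0.046, -0.002]
force: [-8.5, -0.8, 12.2]
gripper_width: 0.0194
[ 0.6013 -0.2138  0.1673] 0.019309472445027592 [-2.8 -4.4  5.3] 41.15
```

View pics/wr31.png

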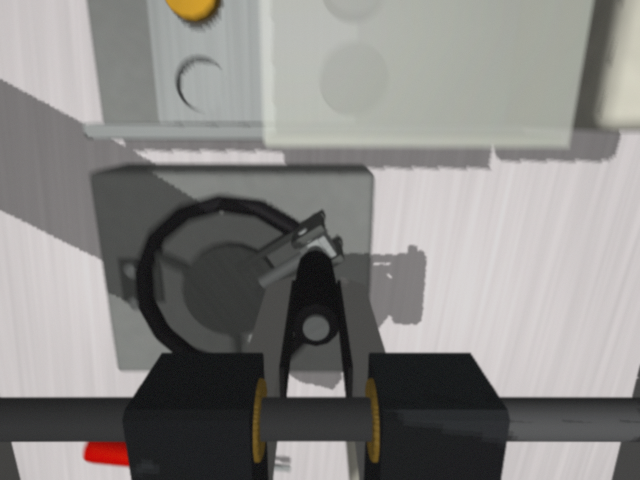

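The handle is held and upright, and the slide is moving in (free pocket at (200,85)). Continuing.

```bash
python3 -m handwheel '[[8.3,22.8,0,0],[8.3,47.2,0,0],[0,70,0,0],[-15.6,88.6,0,0],[-36.7,100.8,0,0]]' && python3 -m handwheel '[[-23.9,4.2,0,0],[-47.9,0,0,0],[-68.9,-12.2,0,0],[-84.6,-30.8,0,0],[-92.9,-53.6,0,0]]' && python3 look.py 32 wrist
```

```text
clock: 41.65
eef_pos: [0.5736, -0.3144, 0.1672]
orientation: [-0.001, 0.999, 0.045, 0.003]
force: [3.7, 3.1, 5.5]
gripper_width: 0.0197
clock: 42.15
eef_pos: [0.4744, -0.2702, 0.1672]
orientation: [0.001, 0.999, 0.044, 0.001]
force: [4.1, -2.1, 4.1]
gripper_width: 0.0197
[ 0.4736 -0.2657  0.167 ] 0.019716008564404943 [-0.1  4.4  8.3] 42.2
```

View pics/wr32.png

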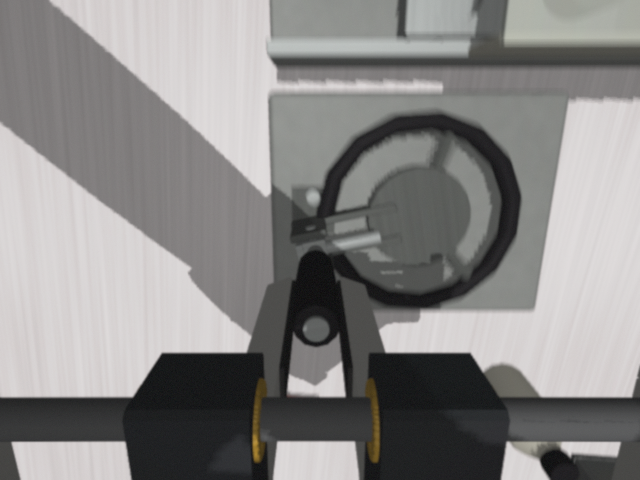

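One turn done. On with the second.

```bash
python3 -m handwheel '[[0,-24.3,0,0],[8.3,-47.2,0,0],[23.9,-65.8,0,0],[45,-77.9,0,0],[68.9,-82.2,0,0]]' && python3 -m handwheel '[[23.9,4.2,0,0],[45,16.4,0,0],[60.6,35,0,0],[68.9,57.8,0,0],[68.9,82.2,0,0]]' && python3 -m handwheel '[[-8.3,22.8,0,0],[-23.9,41.5,0,0],[-45,53.6,0,0],[-68.9,57.8,0,0],[-92.9,53.6,0,0]]' && python3 look.py 33 wrist
```

```text
clock: 42.7
eef_pos: [0.5357, -0.181, 0.1671]
orientation: [0.001, 0.999, 0.045, -0.001]
force: [-3.7, -6.2, 8.2]
gripper_width: 0.0193
clock: 43.2
eef_pos: [0.6122, -0.2554, 0.167]
orientation: [-0.003, 0.999, 0.046, -0.001]
force: [-5.7, 5.1, 12.1]
gripper_width: 0.0196
clock: 43.7
eef_pos: [0.5249, -0.3193, 0.1671]
orientation: [-0.0, 0.999, 0.044, 0.002]
force: [4.5, 0.3, 6.6]
gripper_width: 0.0196
[ 0.521  -0.3181  0.1671] 0.019692787282642066 [-3.2  0.9  7.5] 43.75
```

View pics/wr33.png

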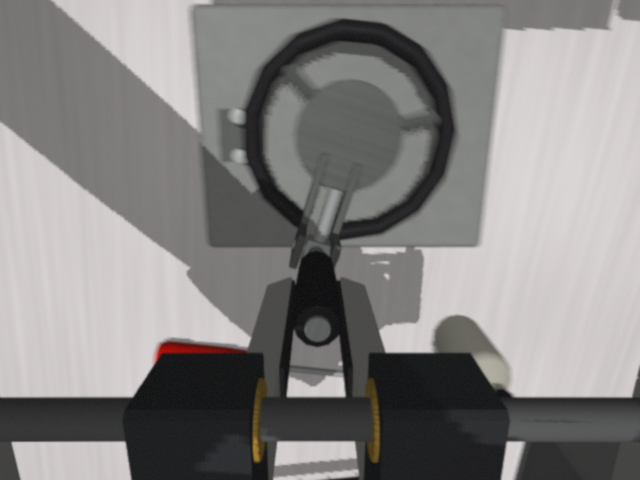

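```bash
python3 -m handwheel '[[-21.1,-12.2,0,0],[-36.7,-30.8,0,0],[-45,-53.6,0,0],[-46.1,-65.8,0,0],[-46,-69,0,0]]' && python3 -m handwheel '[[0,0,0,0],[0,0,0,0],[0,0,0,0]]' && python3 look.py 34 wrist side
```

```text
clock: 44.25
eef_pos: [0.4722, -0.2566, 0.1673]
orientation: [0.004, 0.999, 0.045, 0.001]
force: [-0.3, -17.6, -0.2]
gripper_width: 0.0195
clock: 44.55
eef_pos: [0.4723, -0.257, 0.1673]
orientation: [0.003, 0.999, 0.045, 0.0]
force: [0.3, -11.2, 1.9]
gripper_width: 0.0193
[ 0.4723 -0.257   0.1673] 0.019606562310244272 [  1.1 -10.2   2.3] 44.65
```

View pics/wr34.png

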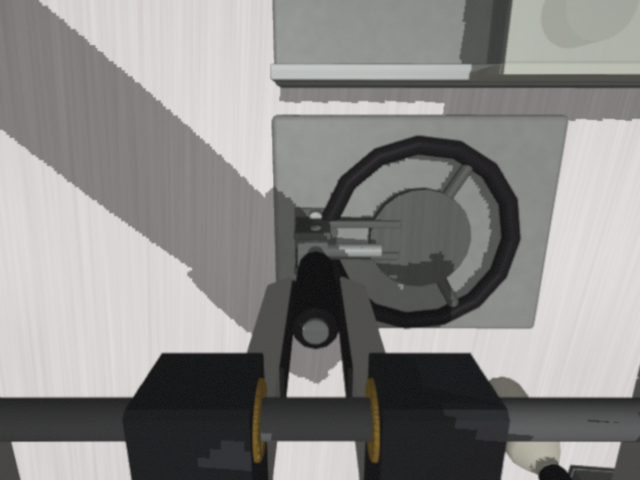

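View pics/si34.png

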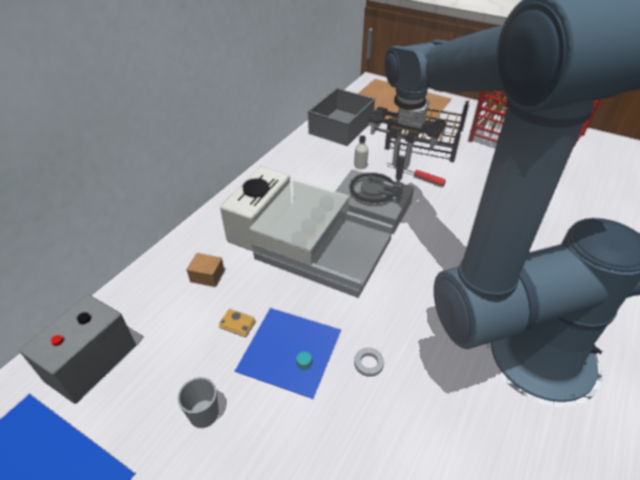

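The wheel is home against its stop (about 10 N) and the slide is in. I'll release, go behind the handle with shut fingers, and push it inward over the hump.

```bash
python3 -m handwheel '[[0,0,0,0],[0,0,0,0],[0,0,0,0],[0,0,-35,0],[0,0,-75,0]]' 0 && python3 -m handwheel '[[-30,0,0,0],[-55,0,0,0],[-55,0,0,0],[-55,0,0,0],[-55,0,0,0]]' -1 && python3 look.py 35 wrist && python3 -c "
from h import *
print(go([.430,-.2585,.150]))"
```

```text
clock: 45.15
eef_pos: [0.4702, -0.2531, 0.2396]
orientation: [-0.003, 0.999, 0.045, -0.002]
force: [0.4, -0.6, 0.4]
gripper_width: 0.0469
clock: 45.65
eef_pos: [0.4171, -0.2595, 0.2411]
orientation: [-0.0, 0.999, 0.045, -0.0]
force: [-0.0, 0.8, 0.5]
gripper_width: 0.0106
[ 0.4171 -0.2595  0.2411] 0.006446247915434411 [ 0.1 -0.2  0. ] 45.7
[12.9  0.2 91.1]
```

View pics/wr35.png

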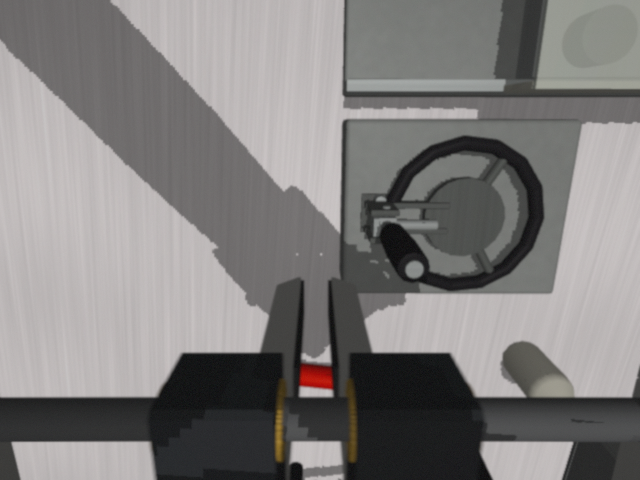

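```bash
python3 - <<'E'
from h import *
f=np.load('wr35.npz'); c=arm.calibration('wrist'); c['rvec']=f['r']; c['tvec']=f['t']; P=cloud(c,f['d'])
print(plane(c,[(413.5,268)],.2025))
for z in [.205,.19,.175,.16]:
    m=(abs(P[...,2]-z)<.006)&(abs(P[...,0]-.475)<.04)&(abs(P[...,1]+.255)<.035)
    q=P[m]; print(z,m.sum(),q.mean(0).round(4),q.min(0).round(4),q.max(0).round(4))
E
python3 -m handwheel '[[3,0,30,0],[8,0,60,0],[13,0,90,0],[13,0,90,0]]'
```

```text
[[ 0.47175601 -0.25596273  0.2025    ]]
0.205 858 [ 0.4704 -0.2545  0.2033] [ 0.4617 -0.2647  0.199 ] [ 0.4809 -0.2459  0.2069]
0.19 264 [ 0.4666 -0.2497  0.19  ] [ 0.4614 -0.2612  0.184 ] [ 0.4792 -0.2453  0.1959]
0.175 226 [ 0.4665 -0.2495  0.1753] [ 0.4608 -0.2612  0.169 ] [ 0.4796 -0.2451  0.181 ]
0.16 150 [ 0.4661 -0.2493  0.1603] [ 0.4608 -0.2611  0.1541] [ 0.4783 -0.2451  0.1658]
clock: 46.1
eef_pos: [0.4279, -0.2562, 0.1469]
orientation: [-0.003, 0.999, 0.045, -0.003]
force: [-0.2, -0.0, -0.5]
gripper_width: 0.0006
```

```bash
python3 -m handwheel '[[12,0,0,0],[24,0,0,0],[36,0,0,0],[46,0,0,0],[56,0,0,0]]'; python3 -m handwheel '[[7,0,0,0],[12,0,0,0],[16,0,0,0],[16,0,0,0]]'; python3 look.py 36 wrist side; python3 crop.py si36 300 120 160 120 si36c
```

```text
clock: 46.6
eef_pos: [0.4861, -0.2537, 0.1519]
orientation: [0.0, 0.999, 0.045, -0.0]
force: [-3.0, 0.6, -0.6]
gripper_width: 0.0005
clock: 47.0
eef_pos: [0.502, -0.2523, 0.1517]
orientation: [0.0, 0.999, 0.045, 0.0]
force: [-0.2, 0.2, -0.5]
gripper_width: 0.0001
[ 0.5015 -0.2523  0.1516] 0.0007788229032560836 [0.3 1.  0.8] 47.1
```

View pics/wr36.png

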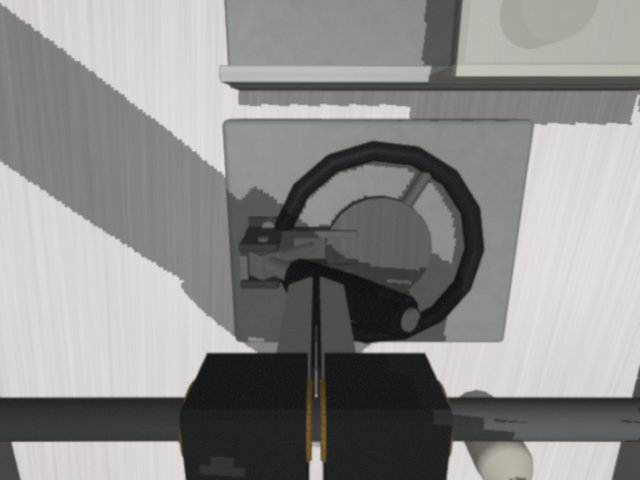

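View pics/si36c.png

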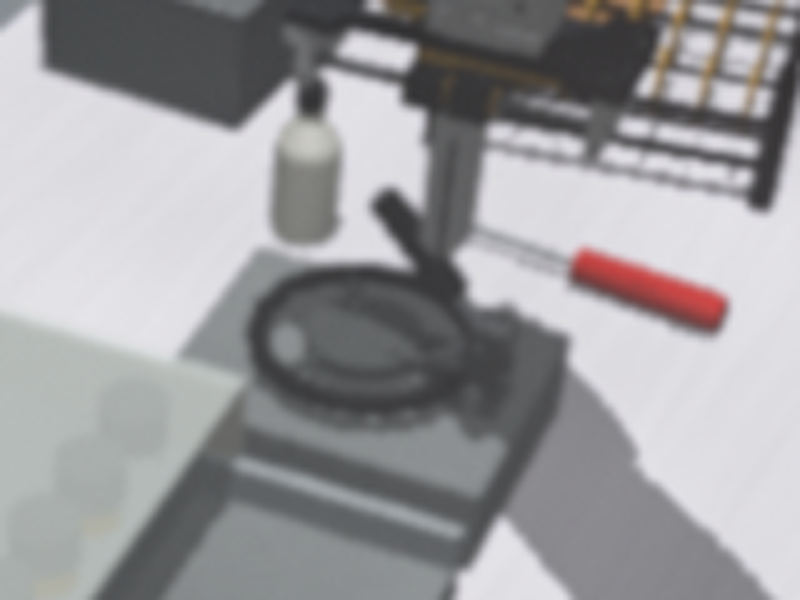

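At about 45°, on the hump. Push on.

```bash
python3 -m handwheel '[[8,0,0,0],[16,0,0,0],[24,0,0,0],[32,0,0,0],[32,0,0,0]]'; python3 -m handwheel '[[0,0,0,0],[0,0,0,0]]'; python3 look.py 37 wrist side; python3 crop.py si37 300 120 160 120 si37c
```

```text
clock: 47.6
eef_pos: [0.5342, -0.2493, 0.1514]
orientation: [0.0, 0.999, 0.045, 0.0]
force: [0.7, -1.0, 0.4]
gripper_width: 0.0005
clock: 47.8
eef_pos: [0.533, -0.2494, 0.1513]
orientation: [-0.0, 0.999, 0.044, -0.0]
force: [0.4, -0.1, -0.3]
gripper_width: 0.0006
[ 0.5329 -0.2494  0.1514] 0.0006275708591034659 [ 0.1  0.4 -0. ] 47.9
```

View pics/si37c.png

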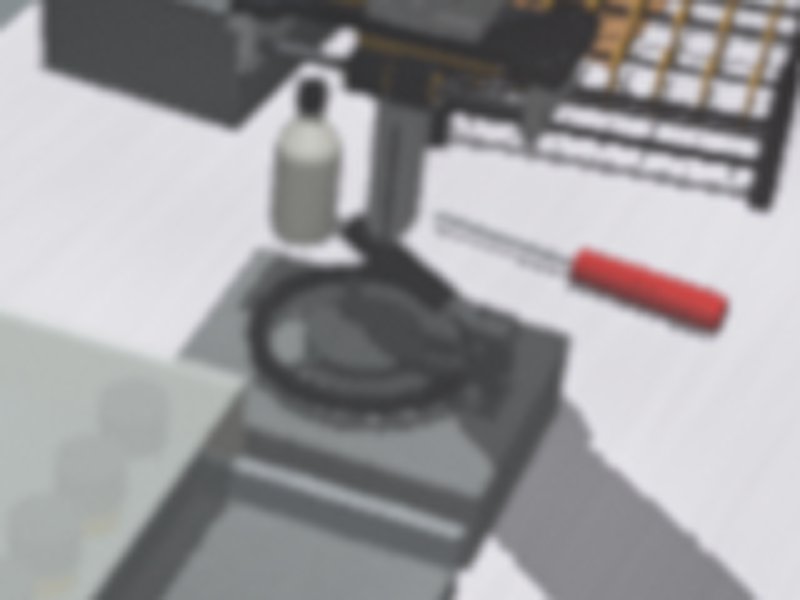

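View pics/wr37.png

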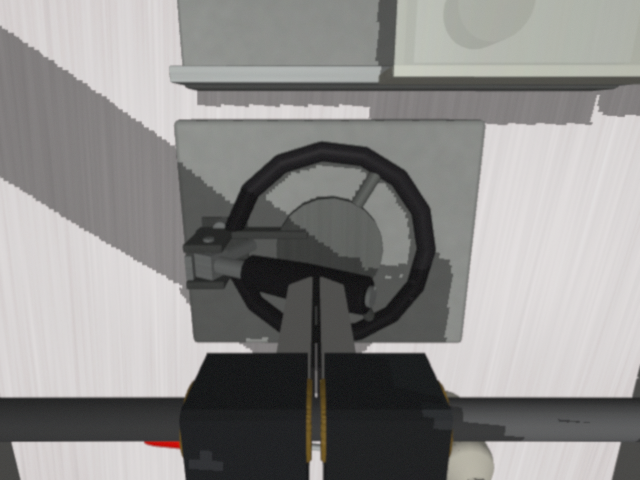

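It's past the hump, at about 30°. Now I'll press it down flat from above.

```bash
python3 -m handwheel '[[0,0,7,0],[0,0,14,0],[0,0,21,0],[0,0,28,0],[0,0,34,0]]'; python3 -m handwheel '[[0,0,2,0],[0,0,4,0],[0,0,4,0]]'; python3 look.py 38 wrist side; python3 crop.py si38 300 120 160 120 si38c
```

```text
clock: 48.4
eef_pos: [0.5328, -0.2492, 0.1164]
orientation: [-0.0, 0.999, 0.044, -0.0]
force: [-0.3, -0.4, -0.2]
gripper_width: 0.0007
clock: 48.7
eef_pos: [0.5332, -0.2495, 0.1134]
orientation: [-0.0, 0.999, 0.044, 0.0]
force: [-0.9, -0.1, 0.1]
gripper_width: 0.0005
[ 0.5333 -0.2496  0.1138] 0.0003938117236242345 [ 0.4  0.1 -0.6] 48.8
```

View pics/wr38.png

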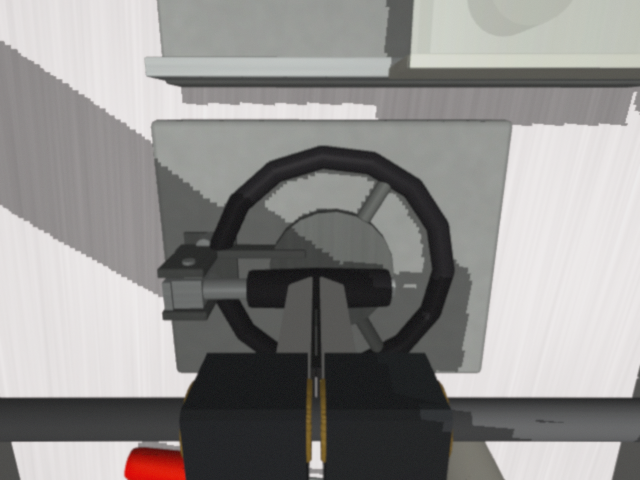

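View pics/si38c.png

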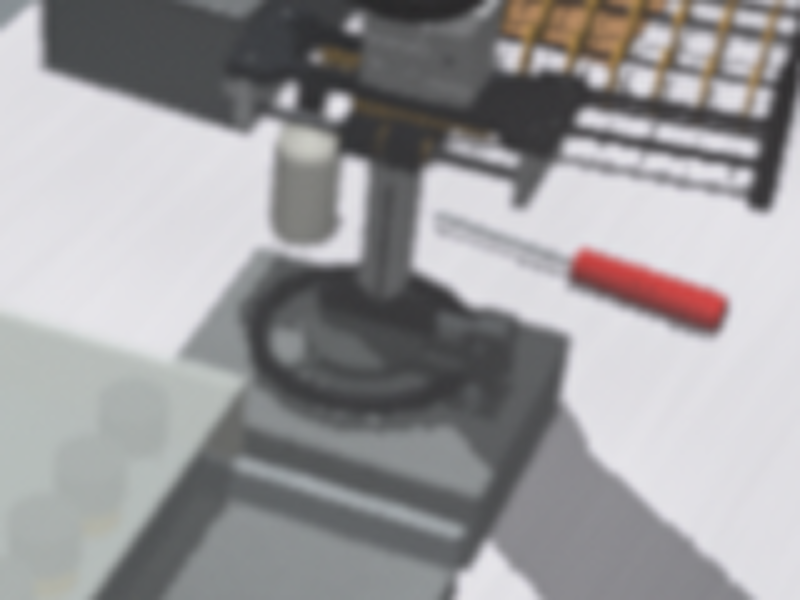

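```bash
python3 -m handwheel '[[0,0,1,0],[0,0,2,0],[0,0,2,0]]'; python3 -m handwheel '[[0,0,-50,0],[0,0,-100,0],[-40,0,-130,0],[-40,0,-150,0],[-40,0,-150,0]]'; python3 -m handwheel '[[0,45,0,0],[0,70,0,0],[0,70,0,0],[0,70,0,0]]';  python3 look.py 39 wrist side scene;  python3 crop.py si39 220 120 240 180 si39c; python3 - <<'E'
from h import *
f=np.load('wr39.npz'); c=arm.calibration('wrist'); c['rvec']=f['r']; c['tvec']=f['t']; P=cloud(c,f['d'])
g=cv2.cvtColor(f['im'],cv2.COLOR_RGB2GRAY)
for x in np.arange(.475,.58,.01):
    m=(abs(P[...,0]-x)<.005)&(abs(P[...,1]+.2505)<.02)&(P[...,2]>.095)
    if m.sum(): print(x.round(3),m.sum(),np.percentile(P[m][:,2],90).round(4),P[m][:,1].mean().round(4))
E
```

```text
clock: 49.1
eef_pos: [0.5336, -0.25, 0.1127]
orientation: [0.001, 0.999, 0.045, 0.0]
force: [-0.9, -0.8, 4.2]
gripper_width: 0.0005
clock: 49.6
eef_pos: [0.4943, -0.2542, 0.2653]
orientation: [0.002, 0.999, 0.044, 0.003]
force: [0.5, -0.3, -0.6]
gripper_width: 0.0003
clock: 50.0
eef_pos: [0.4993, -0.3222, 0.2595]
orientation: [-0.001, 0.999, 0.044, -0.001]
force: [-0.1, 0.6, -0.0]
gripper_width: 0.0006
[ 0.4996 -0.3215  0.2607] 0.0004785665041467312 [0.3 0.7 0.7] 50.15
0.475 465 0.1134 -0.2556
0.485 180 0.1106 -0.2547
0.495 1435 0.4401 -0.2434
0.505 332 0.1143 -0.2522
0.515 340 0.1141 -0.2514
0.525 346 0.1141 -0.2504
0.535 353 0.1143 -0.2495
0.545 334 0.1137 -0.2488
0.555 333 0.1134 -0.2479
0.565 278 0.1127 -0.2473
0.575 13 0.1081 -0.2471
```

View pics/wr39.png

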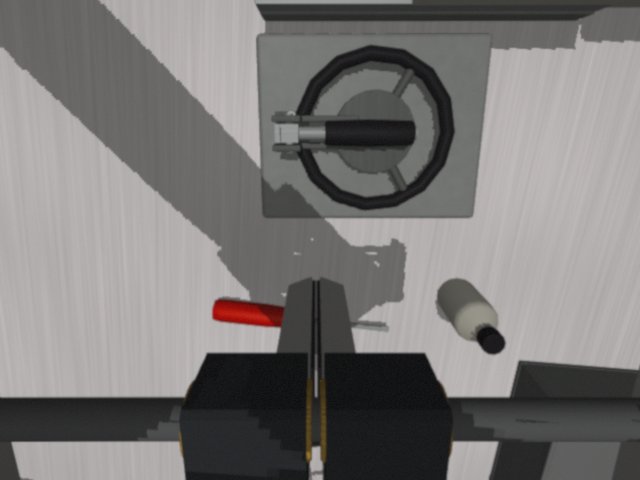

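View pics/si39c.png

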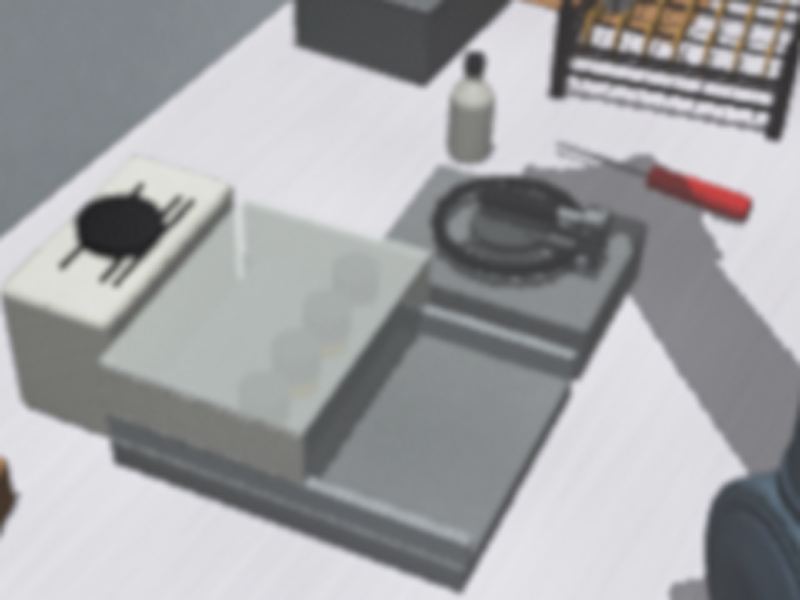

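The handle lies flat: its top is at 0.114 ± 0.001 along its length, pointing at about 4–5° as at the start. The slide is in, with brass showing under the guard at (330,345) and (300,385) in the crop, and the bystanders haven't moved. The hand is clear, so I'll hand in.

```bash
python3 -c "
from h import *
print(arm.close_job())"
```

```text
the job is handed in; nothing more can be done
None
```

The job was handed in at about 50 s on the robot's clock, with every step carried out. The interface reports no verdict, so what follows is from my own checks.

**What I did:** I raised the crank until it latched and cranked the slide fully out. I seated the three brass drums present in three neighbouring pockets, starting at the mat end, and left the turquoise one on the mat. Then I cranked the slide back to the home stop and folded the handle flat.

**Last checks:**
- **Drums:** all three tops read 0.0782 m with the slide at 0.063 m, about 15.2 mm proud against 15 mm expected. This was measured before cranking in; afterwards I could only see brass through the guard, not measure it.
- **Wheel and slide:** the wheel was against its home stop at about 10 N before folding, and the slide looked fully in.
- **Crank:** its top reads about 0.114 m along its length, so it is flat.
- **Bench:** the other things looked unmoved in the last pictures, and the gripper was clear.

**What went wrong or disagreed:**
- **First lift:** the pads slipped off the handle part-way up. It was already past the hump, and once the fingers backed off it went up to about 1.48 rad. I re-gripped and drew it to about 1.54 rad.
- **Drums 2 and 3:** both caught on the pocket rim and needed small sideways shifts and up to about 25 N to go down.
- **Readings:** heights from the wrist camera's depth ran about 1 mm high and its distances about 1% short, which I allowed for.

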